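# Fit the camera lens module and leave its collar a quarter turn slack

## Task

Set the lens module into the threaded neck of the camera enclosure with its lens up and let go of it, then thread the ribbed collar on over it, clockwise, until it bottoms out and clamps the module's flange. Back the collar off a quarter turn and keep hold of it there, so that a colleague can turn the module to level the picture: finish while still gripping the collar. Leave the other things on the desk where they are.

Things in the scene. Friction and masses are not known exactly. Their poses are not given: they have to be found in the camera images.
- neck_rim (a point): Centre of the top rim of the grey enclosure's round neck, 82 mm above the desk; z up along the neck. Bore 30.4 mm across, 20 mm deep; neck 39 mm outside, 44.4 mm over its threads. Coarse right-hand thread with three starts: a collar sinks 18.6 mm per full clockwise turn (seen from above) and takes hold at whatever yaw it is set down.
- neck_foot (a point): Where the neck's axis meets the flat lid of the grey enclosure, 20 mm below neck_rim. The enclosure, lid 104 x 134 mm, is bolted to a plywood board 170 x 200 x 12 mm that is fixed to the desk; x along the short sides of both.
- module: Lens module, turned metal, 90 g, standing on the desk lens up. Origin at the centre of its underside, z up to the lens. From below: body 28 mm across, 14 tall (foot bevelled); flange 37 across, 4 thick; ribbed barrel 26 across, 18 tall, glass in its top. 36 mm tall in all. The body drops into the neck until the flange lies on the rim: origin then 14 mm below neck_rim.
- collar: Retaining collar, black ribbed plastic ring, 45 g, lying on the desk skirt down, lip up. Origin at the centre of its underside, z up. 54 mm across, 22.4 tall; the lip on top is 4 mm thick round a 32 mm opening that passes the module's barrel; skirt bore 46 mm with three small lugs inside near its lower edge. Bottomed on the flange, its origin is 14.4 mm below neck_rim.
- collar_top (a point): Centre of the collar's top, 22.4 mm above its origin. Set straight down on the neck, the lugs rest on the thread with this point 14 to 21 mm above neck_rim. Then about 130 to 260 degrees clockwise bring it to a dead stop, this point 8 mm above neck_rim; a quarter turn back raises it 4.65 mm. It turns easily until the stop, and stays put when let go, so it can be regripped on the way.
- mouse: Black computer mouse, 110 x 62 x 34 mm, origin under its centre. Leave alone.
- carton: Small closed cardboard box, 85 x 65 x 28 mm, origin under its centre. Leave alone.
- board: Bare blue circuit board, 69 x 54 x 16 mm, origin under its centre. Leave alone.
- kit: Open green plastic parts case with a white insert, 130 x 180 x 42 mm, origin under its centre. Leave alone.
Mind the look-alikes: they are no part of the job. Leave any orange or purple look-alike of the collar alone.

How it is judged (in metres and radians):
On the way, in this order (a step that is already met when the one before it is completed fails the run):
1. the lens module sits in the neck, lens up, its flange down on the rim, let go (z of module in the frame of neck_rim below -0.0125 m and horizontal distance between module and neck_rim below 0.003 m and angle between module's own z axis and vertical below 0.08 rad and contact force between the fingers and module below 0.1 N), for 0.2 s.
2. the collar is threaded down until it bottoms out and clamps the module's flange (z of collar in the frame of neck_rim below -0.0132 m and horizontal distance between collar and neck_rim below 0.003 m and angle between collar's own z axis and vertical below 0.08 rad and contact force between collar and module above 3 N), for 0.2 s.
At the end, for the whole second after the job is handed in: The collar is on the thread, a quarter turn (about 55 to 120 degrees, 2.8 to 6.2 mm) up from bottomed, at rest, gripped by the fingers with over 3 N; the module sits lens up, its flange within 1.5 mm of the rim; both level within 0.08 rad and within 3 mm of the neck's axis (z of collar in the frame of neck_rim between -0.0116 and -0.0082 m and horizontal distance between each of collar, module and neck_rim below 0.003 m and angle between each of collar, module's own z axis and vertical below 0.08 rad and linear speed of collar below 0.02 m/s and contact force between the fingers and collar above 3 N and z of module in the frame of neck_rim below -0.0125 m); the arm keeps its last pose, push and grip.
It fails at once if another thing on the desk is pushed by more than 2 cm (distance of any of mouse, carton, board, kit from where it was at the start of the episode above 0.02 m).
It also fails if it takes over 72 s, if anything falls off the work surface, if the arm or the gripper's body presses on something with over 40 N, if the wrist force passes 120 N, or if a joint passes its speed limit or range.

## Robot

A 7-joint arm with a two-finger parallel gripper is mounted at the origin on the work surface. World frame = base frame: x ahead of the robot, y to its left, z up, the work surface at z = 0. Lengths are in mm, angles in rad, forces in N, time in s.
With the tool pointing down it reaches from about 400 to 875 mm from the base axis. Payload 4.4 kg.
Tool frame: the origin (TCP) lies on the centre line of the jaws, within the pads' length; the fingertips stand 25 mm ahead of it and the grasp point (between the pads) lies 6 mm ahead of it; z points along the fingers, x is the direction in which the jaws open and shut, and the axes are right-handed (so a half turn about z gives the same grasp; the last joint's range is limited). The gripper opens to 85 mm and grips with 20 to 120 N. Pads are 22 mm wide; open, the fingers measure 114 mm over their backs; the gripper's body (76 mm by 85 mm) begins 54 mm behind the grasp point. The pads swing forward as they close: fully open they stand 13 mm farther back than shut.
Start: joints at [1.082, 0.628, 0.038, 1.517, -0.027, 0.996, -0.02], TCP at [266.732, -592.766, 256.313] pointing down, gripper open.
Joint ranges: [-3.06, 3.06], [-0.37, 2.12], [-1.25, 1.32], [0.18, 2.47], [-1.1, 4.24], [0.23, 1.98], [-2.94, 2.94]. Speed limits (rad/s): [2.57, 2.57, 3.14, 3.14, 3.14, 3.14, 3.14].

## Interface

Orientations are given as [roll, pitch, yaw] about the fixed x, y, z axes, in that order (R = Rz(yaw) Ry(pitch) Rx(roll)).
In Python, from cell import ctrl, cams gives the robot as it stands. The module is installed in compiled form; this text tells all that it offers.
- The arm moves only by the tool step_arm, never from a script. Its arguments are lists of equal length, an entry for each row: "linear": the shift along the tool's x, y, z in mm, a list of three; "yaw": the turn about the tool's z in rad; "gripper": the opening, from -1 (shut) to 1 (fully open). A call has 1 to 8 rows; each row is the pose to reach, as a shift and turn from the pose commanded when the call began, along the tool's axes at that moment; what a row does not reach only later rows make up. A row lasts 1/12 s, in which the tool goes at most 41.7 mm and 7.16 degrees, less where a joint would pass 70% of its speed; a pose out of reach is approached as far as the arm can. A call with a gripper value outside its range is refused whole. The fingers move at their own pace and stop on an object; the grip force is fixed at half the most. Time passes only in rows, so rows that repeat a pose let the fingers close. It gives the time, the measured TCP pose, the force and the opening at its end, in the units of the state.
- ctrl.read_state(): the state, without advancing time (a new reading comes with each control period).
- cams.get_image(name): name is "side" or "top" or "wrist"; returns a dict with "frame" (480x640x3 uint8, red, green, blue), "depth" (480x640 float32, mm along the optical axis (not along the pixel's ray), 0 where there is no reading), "intrinsics" (3x3 intrinsics, pixels), "cam_to_world" (4x4, takes a point from camera to world coordinates). Camera axes: x right, y down, z forward; pixel columns grow to the right and rows downward; lengths in mm; the calibration is good to about 2 mm. A picture is of the moment at which its call begins.
- ctrl.finish_job(): hands the job in, once; it reports no verdict.
Trained networks look in the newest picture that a camera, given by its name, has taken for a name from the list of things; names that differ only in an ending like _2 or _b are one class to them, and where a whole thing is asked for, a point or a joint stands for the part that bears it (a point fixed in the world has none). Each returns a list of dicts, best first, with "conf" (0 to 1); they miss things now and then, are a little off and sometimes report something else, mostly with a low value. They report only what shows in the picture. A call takes as long as a camera call. They do not tell look-alikes from the thing itself.
- cams.regions_of(camera, name): "pixels" (480x640 bool, what is visible of it) and "pixel" ([column, row] in pixels, amid what is visible of it).
The state is a dict: "clock": time; "qpos": joint angles; "qd": joint speeds; "tau": joint torques, N m; "eef_pos": TCP position; "tool_rot": TCP orientation; "force": force on the tool from outside, world axes, zero at the start; "torque": the same for the moment, N m; "width": finger opening in mm.
Only numpy, scipy, OpenCV 4.12 (cv2) and the standard library are available. Lean on these libraries where they do the work, as an engineer would, in place of code of your own. Each camera call takes 0.05 s, during which the arm holds its last target.

## Working session

There is one attempt and no reset: what is moved stays moved. The work goes in short steps, Python scripts to look and compute and a tool call to move; the robot and the scene stay as the last step left them, time stands still between calls to the robot, and variables do not carry over. Pictures are saved under pics/ and viewed, and the job is handed in when it is done.

Besides the shell and the picture viewer there is one more tool, called by a JSON object that holds its "name" and its "arguments", one argument or row to a line. step_arm: Moves the arm, as the interface text tells. Its arguments: {"type":"object","properties":{"linear":{"type":"array"},"yaw":{"type":"array"},"gripper":{"type":"array"}},"required":["linear","yaw","gripper"]}

```bash
mkdir -p pics; cat > h.py <<'E'
import numpy as np, cv2
from cell import ctrl, cams
def shot(n,f):
    d=cams.get_image(n); cv2.imwrite('pics/'+f,cv2.cvtColor(d['frame'],cv2.COLOR_RGB2BGR)); np.savez('pics/'+f[:-4]+'.npz',**d); return d
def P(d,u,v,z=None):
    K=d['intrinsics'];T=d['cam_to_world']
    r=np.linalg.inv(K)@np.array([u,v,1.])
    if z is None: zz=float(d['depth'][int(round(v)),int(round(u))]); return T[:3,:3]@(r*zz)+T[:3,3]
    w=T[:3,:3]@r; return T[:3,3]+w*(z-T[2,3])/w[2]
E
python3 - <<'E'
from h import *
np.set_printoptions(precision=3,suppress=True)
s=ctrl.read_state(); print({k:np.round(v,3) for k,v in s.items()})
for n in ['side','top','wrist']:
    d=shot(n,n+'0.png'); print(n,d['cam_to_world'],d['intrinsics'][0])
    for o in ['module','collar','neck_rim','mouse','kit']:
        print(o,[(round(r['conf'],2),np.round(r['pixel']),int(r['pixels'].sum())) for r in cams.regions_of(n,o)])
E
```

```text
{'clock': np.float64(0.0), 'qpos': array([ 1.082,  0.629,  0.038,  1.518, -0.027,  0.996, -0.02 ]), 'qd': array([-0.001,  0.001, -0.002, -0.001, -0.   ,  0.   ,  0.   ]), 'tau': array([ -0.001, -56.341,   1.226, -19.345,   0.011,   0.01 ,  -0.   ]), 'eef_pos': array([ 266.468, -592.228,  255.384]), 'tool_rot': array([ 3.142,  0.002, -1.148]), 'force': array([-0.079,  0.978, -0.018]), 'torque': array([ 0.024, -0.035, -0.002]), 'width': np.float64(85.202)}
side [[  -0.862   -0.398    0.314  173.802]
 [  -0.507    0.663   -0.551  617.011]
 [   0.012   -0.634   -0.773 1092.057]
 [   0.       0.       0.       1.   ]] [572.554   0.    327.86 ]
module [(0.49, array([412., 224.]), 177)]
collar [(0.91, array([290., 408.]), 544), (0.83, array([291., 465.]), 650), (0.83, array([311., 371.]), 492), (0.65, array([234., 404.]), 565)]
neck_rim [(0.98, array([337., 280.]), 5554), (0.19, array([327., 194.]), 883)]
mouse [(0.86, array([183., 368.]), 1643)]
kit [(0.78, array([423., 156.]), 2622), (0.69, array([291., 409.]), 516)]
top [[  -0.019   -0.984    0.18   331.395]
 [  -1.       0.019   -0.003  -97.338]
 [  -0.      -0.18    -0.984 1534.753]
 [   0.       0.       0.       1.   ]] [614.763   0.    326.028]
module [(0.55, array([408., 302.]), 175)]
collar [(0.83, array([228., 294.]), 277), (0.78, array([172., 262.]), 219), (0.72, array([185., 307.]), 289), (0.64, array([151., 328.]), 276)]
neck_rim [(0.83, array([307., 272.]), 5409)]
mouse [(0.61, array([167., 213.]), 1099), (0.49, array([308., 273.]), 5330)]
kit [(0.82, array([494., 263.]), 4128)]
wrist [[   0.41    -0.877   -0.251  331.067]
 [  -0.912   -0.395   -0.111 -563.81 ]
 [  -0.002    0.274   -0.962  374.016]
 [   0.       0.       0.       1.   ]] [374.916   0.    320.446]
module []
collar []
neck_rim []
mouse []
kit []
```

View pics/side0.png

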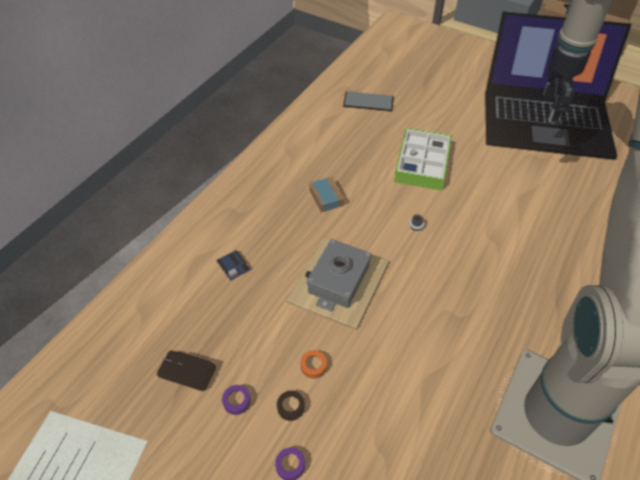

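View pics/top0.png

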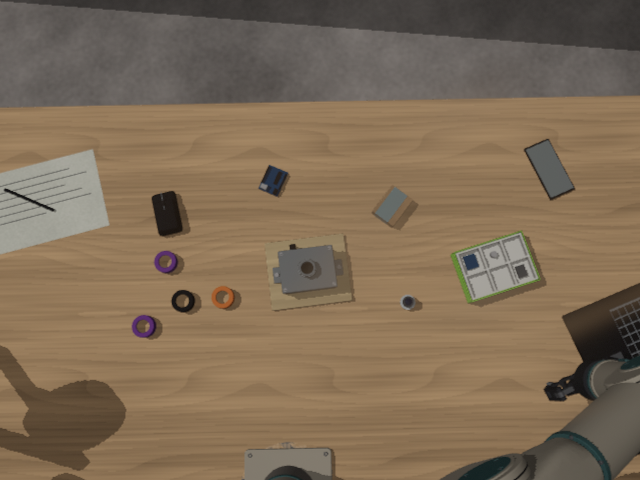

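```bash
python3 - <<'E'
import cv2
a=cv2.imread('pics/side0.png')[340:480,190:350]
b=cv2.imread('pics/top0.png')[230:360,120:270]
m=cv2.imread('pics/top0.png')[270:330,380:440]
a=cv2.resize(a,(400,350),interpolation=3);b=cv2.resize(b,(400,350),interpolation=3)
cv2.imwrite('pics/crop0.png',cv2.hconcat([a,b]))
E
```

```text
(no output)
```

View pics/crop0.png

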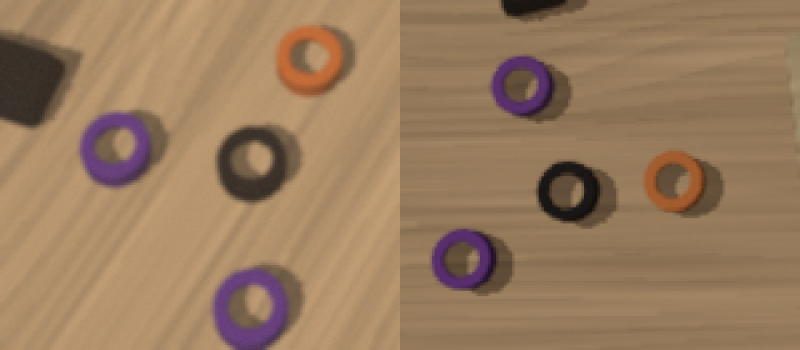

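Side view: candidates for the collar are orange (314,363), purple (236,399) and (290,463), and black (291,405); top view: orange (223,297), purple (166,262) and (144,326), black (183,301). The black one is the collar. The only module on the desk is at side (417,222), top (408,302); there is also a small round thing in the kit. The neck is at side (341,263), top (307,267).

```bash
cat > m.py <<'E'
from h import *
np.set_printoptions(precision=1,suppress=True)
def ray(d,u,v):
    T=d['cam_to_world'];r=T[:3,:3]@np.linalg.inv(d['intrinsics'])@np.array([u,v,1.]);return T[:3,3],r/np.linalg.norm(r)
def tri(d1,p1,d2,p2):
    a,r=ray(d1,*p1);b,q=ray(d2,*p2)
    t=np.linalg.lstsq(np.stack([r,-q],1),b-a,rcond=None)[0]
    A=a+r*t[0];B=b+q*t[1];return (A+B)/2,np.linalg.norm(A-B)
E
python3 - <<'E'
from m import *
s=np.load('pics/side0.npz');t=np.load('pics/top0.npz')
for n,a,b,z in [('collar',(291,405),(183,301),22),('module',(417.5,219),(408,300.5),36),('neck',(341,263),(307,267),82),('orange',(314,363),(223,297),22)]:
    print(n,tri(s,a,t,b),P(s,*a,z),P(t,*b,z))
    print('  depth',P(t,*b),P(s,*a))
E
python3 -c "
import cv2
a=cv2.resize(cv2.imread('pics/side0.png')[200:330,280:440],(400,325),interpolation=3)
b=cv2.resize(cv2.imread('pics/top0.png')[230:335,260:440],(400,325),interpolation=3)
cv2.imwrite('pics/crop1.png',cv2.hconcat([a,b]))"
```

```text
collar (array([457.8, 254.3,   8.8]), np.float64(2.371224992434943)) [453.1 258.4  22. ] [457.8 251.7  22. ]
  depth [459.6 256.7   0. ] [459.3 250.6  -1.5]
module (array([ 445.2, -300.7,   27.3]), np.float64(5.507378776358338)) [ 440.3 -293.8   36. ] [ 447.2 -298.9   36. ]
  depth [ 447.3 -299.1   34.8] [ 440.8 -295.6   33.9]
neck (array([525.9, -56.4,  71.9]), np.float64(6.937887707457485)) [519.  -50.4  82. ] [527.9 -55.7  82. ]
  depth [530.3 -55.2  64.6] [525.8 -63.4  62.3]
orange (array([465.4, 155. ,  11.1]), np.float64(2.6257310392811686)) [461.2 159.3  22. ] [465.7 153.6  22. ]
  depth [468.1 158.1  -5.2] [467.8 148.7  -2.8]
```

View pics/crop1.png

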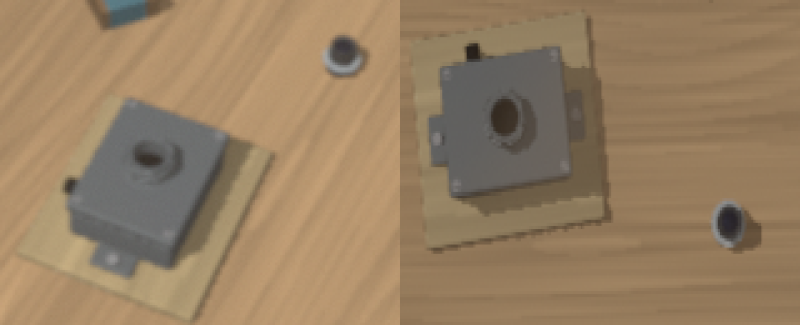

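{"name": "step_arm", "arguments": {
  "linear": [
    [-194,-284,70],
    [-194,-284,70],
    [-194,-284,70],
    [-194,-284,70],
    [-194,-284,70],
    [-194,-284,70],
    [-194,-284,70],
    [-194,-284,70]
  ],
  "yaw": [0,0,0,0,0,0,0,0],
  "gripper": [1,1,1,1,1,1,1,1]
}}

```text
clock: 1.57
eef_pos: [437.9, -312.5, 189.8]
tool_rot: [-3.141, -0.001, -1.148]
force: [0.8, 0.1, 0.7]
width: 85.1
```

```bash
cat >> m.py <<'E'
def tomove(goal,s=None):
    s=s or ctrl.read_state(); y=s['tool_rot'][2]; d=np.array(goal)-s['eef_pos']
    x=np.array([np.cos(y),np.sin(y)]);yy=np.array([np.sin(y),-np.cos(y)])
    return np.array([d[:2]@x,d[:2]@yy,-d[2]])
def st():
    s=ctrl.read_state(); print('t',round(s['clock'],2),'pos',s['eef_pos'],'rot',np.round(s['tool_rot'],3),'q',np.round(s['qpos'],2),'F',s['force'],'w',round(float(s['width']),1))
E
python3 - <<'E'
from m import *
st(); print(tomove([446,-298,180]))
E
```

```text
t 1.57 pos [ 437.9 -312.5  189.8] rot [-3.1 -0.  -1.1] q [ 0.5  0.6  0.   1.9 -0.   0.7 -0.6] F [0.8 0.1 0.7] w 85.1
[ -9.9 -13.3   9.8]
```

{"name": "step_arm", "arguments": {
  "linear": [
    [-10,-13,10],
    [-10,-13,10],
    [-10,-13,10],
    [-10,-13,10]
  ],
  "yaw": [0,0,0,0],
  "gripper": [1,1,1,1]
}}

```text
clock: 1.9
eef_pos: [444.5, -300.9, 180.1]
tool_rot: [3.141, -0.001, -1.149]
force: [-0.0, -1.0, -0.2]
width: 85.4
```

```bash
python3 - <<'E'
from m import *
st(); d=shot('wrist','w1.png'); print(d['cam_to_world'],d['intrinsics'])
for r in cams.regions_of('wrist','module'): print(r['conf'],r['pixel'],r['pixels'].sum())
E
```

```text
t 1.9 pos [ 444.5 -300.9  180.1] rot [ 3.1 -0.  -1.1] q [ 0.5  0.6  0.   1.9 -0.   0.7 -0.6] F [-0.  -1.  -0.2] w 85.4
[[   0.4   -0.9   -0.3  508.8]
 [  -0.9   -0.4   -0.1 -271.9]
 [  -0.     0.3   -1.   297.8]
 [   0.     0.     0.     1. ]] [[374.9   0.  320.4]
 [  0.  374.9 240.1]
 [  0.    0.    1. ]]
0.63 [314.8, 226.8] 1725
```

View pics/w1.png

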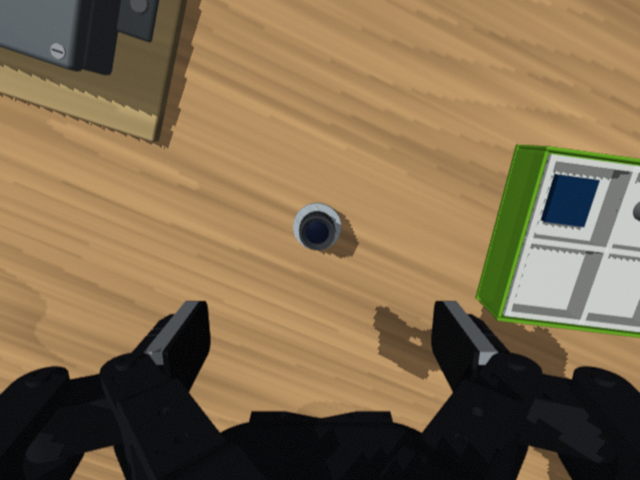

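The module's flange ring is around (317,224) and its barrel top around (317,231); the kit is well to the right.

```bash
python3 - <<'E'
from m import *
d=np.load('pics/w1.npz')
a=cv2.imread('pics/w1.png')[195:265,280:360]
cv2.imwrite('pics/c2.png',cv2.resize(a,(800,700),interpolation=3)[:600])
z=d['depth']
for v in range(205,250,3): print(v,np.round(z[v,294:342:3]).astype(int))
pts=[]
T=d['cam_to_world'];K=np.linalg.inv(d['intrinsics'])
vv,uu=np.mgrid[190:265,280:355]
r=np.stack([uu,vv,np.ones_like(uu)],-1).reshape(-1,3)@K.T*z[190:265,280:355].reshape(-1,1)
w=r@T[:3,:3].T+T[:3,3]
for lo,hi in [(-5,6),(12,22),(28,45)]:
    m=(w[:,2]>lo)&(w[:,2]<hi);q=w[m];print(lo,hi,m.sum(),q.mean(0),q.min(0),q.max(0), cv2.minEnclosingCircle(q[:,:2].astype(np.float32)))
E
```

```text
205 [302 301 302 302 301 283 283 284 283 284 285 301 302 301 301 301]
208 [301 302 302 284 284 284 283 284 284 284 282 283 283 303 303 303]
211 [302 303 285 285 284 285 284 284 284 283 283 284 285 284 301 303]
214 [303 285 285 286 285 276 275 274 273 272 277 284 286 286 285 303]
217 [304 286 286 286 270 269 266 268 267 268 267 276 285 286 286 304]
220 [287 286 287 273 268 268 269 270 270 269 267 269 274 286 286 285]
223 [287 286 287 268 269 271 271 271 271 271 271 269 269 275 287 286]
226 [289 287 271 269 271 271 271 270 271 271 272 272 268 269 289 287]
229 [288 289 270 271 273 271 271 271 272 273 272 273 270 269 288 288]
232 [290 288 270 271 272 272 271 271 271 272 271 274 272 270 289 288]
235 [308 289 272 273 274 274 273 273 273 272 273 272 272 270 290 290]
238 [308 290 271 272 274 272 274 273 273 273 274 274 274 272 290 309]
241 [310 308 291 273 273 272 274 273 274 273 275 272 273 291 292 310]
244 [310 310 311 273 273 273 276 276 275 275 274 273 273 290 311 310]
247 [309 312 310 312 275 274 273 275 274 274 273 273 312 311 312 312]
-5 6 3814 [ 439.8 -299.7    0.2] [ 398.6 -340.7   -2.4] [ 480.  -260.1    2.5] ((438.86077880859375, -300.1017761230469), 43.380313873291016)
12 22 659 [ 450.1 -295.    18.1] [ 425.8 -315.8   13.3] [ 462.6 -279.2   22. ] ((444.2073059082031, -297.71246337890625), 18.628721237182617)
28 45 1078 [ 444.8 -297.4   34.8] [ 431.2 -310.8   28.3] [ 457.7 -284.2   38.2] ((444.3597412109375, -297.4898376464844), 13.44745922088623)
```

View pics/c2.png

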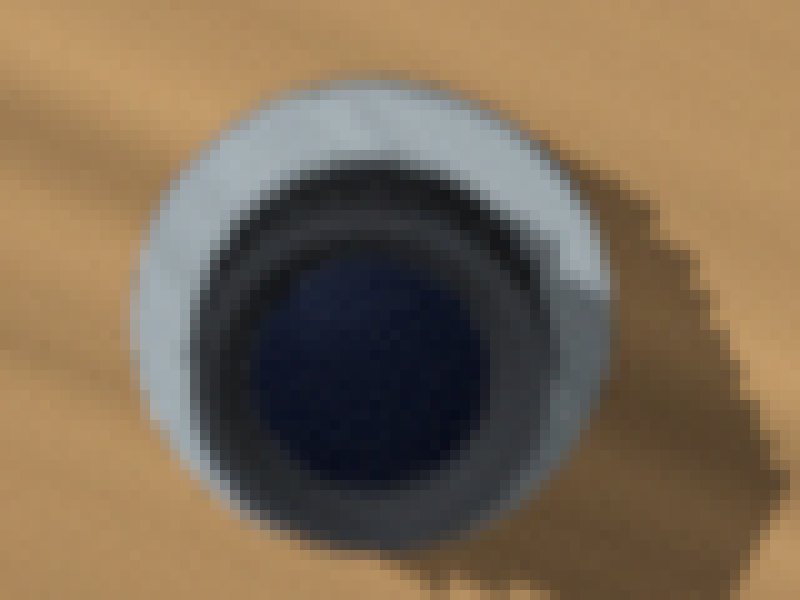

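{"name": "step_arm", "arguments": {
  "linear": [
    [-3,-1,40],
    [-3,-1,80],
    [-3,-1,110],
    [-3,-1,125],
    [-3,-1,133],
    [-3,-1,133],
    [-3,-1,133]
  ],
  "yaw": [0,0,0,0,0,0,0],
  "gripper": [1,1,1,0,0,0,0]
}}

```text
clock: 2.58
eef_pos: [444.5, -297.6, 47.4]
tool_rot: [-3.141, -0.001, -1.15]
force: [0.1, 0.2, 0.3]
width: 42.9
```

```bash
python3 - <<'E'
from m import *
st(); d=shot('wrist','w2.png'); print(tomove([444.3,-297.6,44]))
E
```

```text
t 2.58 pos [ 444.5 -297.6   47.4] rot [-3.1 -0.  -1.1] q [ 0.5  0.8  0.   2.  -0.1  0.4 -0.6] F [0.1 0.2 0.3] w 42.9
[-0.3  0.7  4. ]
```

View pics/w2.png

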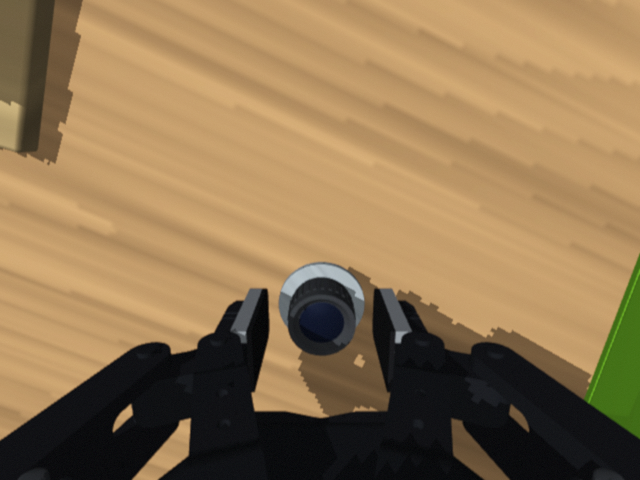

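The module's barrel (320,322) is between the pads (255 and 385), centred.

```bash
python3 - <<'E'
from m import *
d=np.load('pics/w2.npz')
for p in [(262,300),(250,300),(245,320),(238,330),(379,300),(395,305),(400,330),(256,292),(254,330)]: print(p,P(d,*p))
E
```

```text
(262, 300) [ 446.3 -273.    38.6]
(250, 300) [ 444.6 -269.    38.8]
(245, 320) [ 445.4 -270.    54.7]
(238, 330) [ 444.4 -269.2   60.2]
(379, 300) [ 464.4 -311.7   40.2]
(395, 305) [ 466.2 -316.6   43.5]
(400, 330) [ 465.7 -314.7   61.7]
(256, 292) [ 445.4 -269.9   32.3]
(254, 330) [ 444.7 -273.9   57.2]
```

{"name": "step_arm", "arguments": {
  "linear": [
    [0,0.5,5],
    [0,0.5,5],
    [0,0.5,5],
    [0,0.5,5],
    [0,0.5,5],
    [0,0.5,5],
    [0,0.5,5],
    [0,0.5,5]
  ],
  "yaw": [0,0,0,0,0,0,0,0],
  "gripper": [0,0,-1,-1,-1,-1,-1,-1]
}}

```text
clock: 3.3
eef_pos: [445.0, -297.7, 43.2]
tool_rot: [-3.14, -0.003, -1.148]
force: [-1.0, -0.3, 7.1]
width: 24.1
```

```bash
python3 - <<'E'
from m import *
st(); d=shot('wrist','w3.png')
for p in [(275,295),(365,295),(280,292),(362,292)]: print(p,P(d,*p))
E
```

```text
t 3.3 pos [ 445.  -297.7   43.2] rot [-3.1 -0.  -1.1] q [ 0.5  0.8  0.   2.  -0.1  0.3 -0.6] F [-1.  -0.3  7.1] w 24.1
(275, 295) [ 448.2 -277.1   29.4]
(365, 295) [ 462.2 -308.3   29.5]
(280, 292) [ 449.3 -278.5   27.7]
(362, 292) [ 462.2 -307.2   27.7]
```

View pics/w3.png

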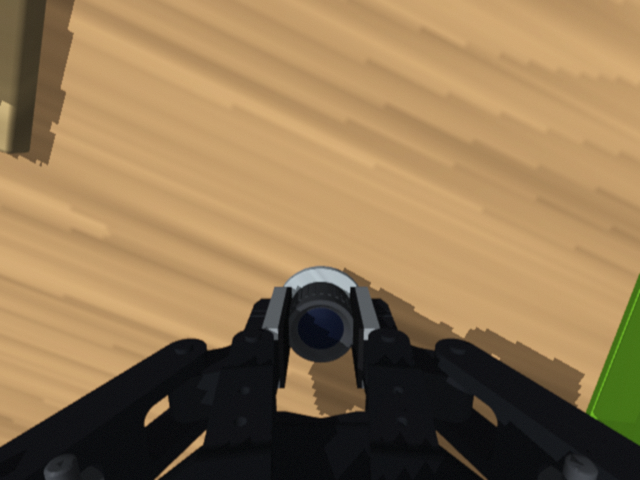

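{"name": "step_arm", "arguments": {
  "linear": [
    [0,0,-20],
    [0,0,-60],
    [0,0,-100],
    [0,0,-150],
    [-62,-58,-150],
    [-90,-85,-150],
    [-120,-112,-150],
    [-150,-140,-150]
  ],
  "yaw": [0,0,0,0,0,0,0,0],
  "gripper": [-1,-1,-1,-1,-1,-1,-1,-1]
}}

```text
clock: 4.02
eef_pos: [498.2, -137.6, 192.4]
tool_rot: [-3.14, -0.001, -1.149]
force: [1.6, 0.6, -1.0]
width: 23.6
```

```bash
python3 - <<'E'
from m import *
st(); print(tomove([528,-56,190]))
E
```

```text
t 4.02 pos [ 498.2 -137.6  192.4] rot [-3.1 -0.  -1.1] q [ 0.2  0.5  0.1  2.  -0.1  0.7 -0.9] F [ 1.6  0.6 -1. ] w 23.6
[-62.3 -60.6   2.4]
```

{"name": "step_arm", "arguments": {
  "linear": [
    [-35,-33,2],
    [-62,-60,2],
    [-62,-60,2],
    [-62,-60,2],
    [-62,-60,2]
  ],
  "yaw": [0,0,0,0,0],
  "gripper": [-1,-1,-1,-1,-1]
}}

```text
clock: 4.43
eef_pos: [526.7, -58.1, 189.4]
tool_rot: [3.141, -0.0, -1.147]
force: [-0.1, -0.3, -0.1]
width: 23.8
```

```bash
python3 - <<'E'
from m import *
st(); d=shot('wrist','w4.png')
for o in ['module','neck_rim']:
  for r in cams.regions_of('wrist',o): print(o,r['conf'],r['pixel'],r['pixels'].sum())
E
```

```text
t 4.43 pos [526.7 -58.1 189.4] rot [ 3.1 -0.  -1.1] q [ 0.   0.6  0.1  1.9 -0.1  0.7 -1. ] F [-0.1 -0.3 -0.1] w 23.8
neck_rim 0.56 [302.9, 199.5] 45061
```

View pics/w4.png

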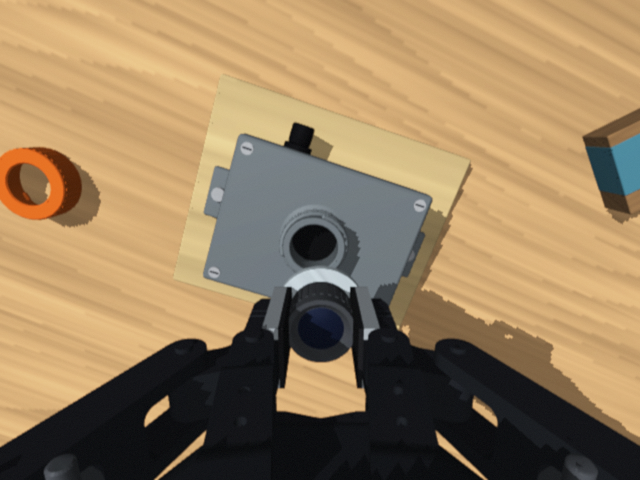

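The neck bore is at about (314,243); module held, flange (320,280), barrel top (320,327).

```bash
cat >> m.py <<'E'
def cloud(d,u0,u1,v0,v1):
    z=d['depth'][v0:v1,u0:u1];vv,uu=np.mgrid[v0:v1,u0:u1]
    r=np.stack([uu,vv,np.ones_like(uu)],-1).reshape(-1,3)@np.linalg.inv(d['intrinsics']).T*z.reshape(-1,1)
    w=r@d['cam_to_world'][:3,:3].T+d['cam_to_world'][:3,3]; w[z.ravel()<=0]=np.nan
    return w,uu.ravel(),vv.ravel()
def cfit(q):
    A=np.c_[2*q[:,:2],np.ones(len(q))];s=np.linalg.lstsq(A,(q[:,:2]**2).sum(1),rcond=None)[0]
    return s[:2],np.sqrt(s[2]+s[:2]@s[:2])
def ellips(d,box,thr,z,dark=True):
    u0,u1,v0,v1=box;g=cv2.cvtColor(d['frame'],cv2.COLOR_RGB2GRAY)[v0:v1,u0:u1]
    m=((g<thr) if dark else (g>thr)).astype(np.uint8)
    c=max(cv2.findContours(m,cv2.RETR_EXTERNAL,cv2.CHAIN_APPROX_NONE)[0],key=cv2.contourArea)[:,0,:]+[u0,v0]
    w=np.array([P(d,u,v,z) for u,v in c]);return cfit(w),w
E
python3 - <<'E'
from m import *
d=np.load('pics/w4.npz')
print(d['cam_to_world'][:3,3])
w,u,v=cloud(d,265,360,190,290)
for lo,hi in [(58,66),(76,88),(120,150)]:
    m=(w[:,2]>lo)&(w[:,2]<hi);q=w[m];print(lo,hi,m.sum(),q.mean(0),np.median(q[:,2]),cv2.minEnclosingCircle(q[:,:2].astype(np.float32)) if m.sum() else '')
m=(w[:,2]>78)&(w[:,2]<86); print(w[m][:,:2].min(0),w[m][:,:2].max(0))
w,u,v=cloud(d,285,355,262,365)
for a in range(140,200,4):
    m=(w[:,2]>a)&(w[:,2]<a+4);print(a,m.sum(),end='; ')
cv2.imwrite('pics/c4.png',cv2.resize(cv2.imread('pics/w4.png')[195:370,260:385],(428,600),interpolation=3))
E
```

```text
[591.1 -29.  307.1]
58 66 6066 [530.1 -48.2  62.3] 62.319086222953985 ((523.456787109375, -51.518890380859375), 47.5696907043457)
76 88 1581 [530.7 -50.4  80.8] 81.4716189272427 ((526.1098022460938, -53.145076751708984), 22.07517433166504)
120 150 0 [nan nan nan] nan 
[505.2 -73.5] [547.9 -31.3]
140 0; 144 0; 148 0; 152 0; 156 2; 160 460; 164 804; 168 261; 172 323; 176 716; 180 3230; 184 135; 188 95; 192 64; 196 21; <stdin>:6: RuntimeWarning: Mean of empty slice.
  ret = um.true_divide(
  return _methods._mean(a, axis=axis, dtype=dtype,
  ret = ret.dtype.type(ret / rcount)
```

View pics/c4.png

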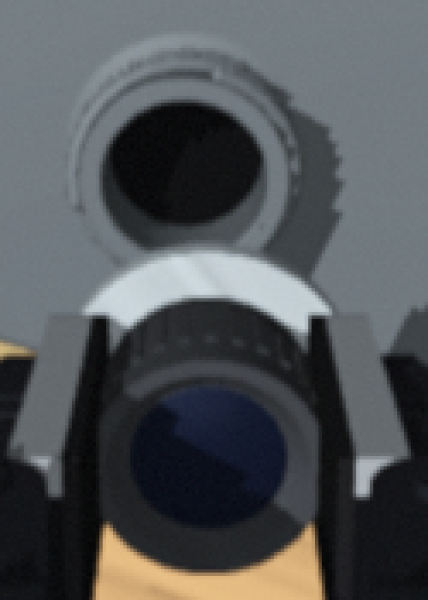

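```bash
cat >> m.py <<'E'
from scipy.optimize import least_squares
def fixfit(w,R):
    f=lambda c:np.hypot(w[:,0]-c[0],w[:,1]-c[1])-R
    s=least_squares(f,w[:,:2].mean(0),loss='soft_l1',f_scale=0.4);return s.x,np.median(np.abs(f(s.x))),len(w)
E
python3 - <<'E'
from m import *
d=np.load('pics/w4.npz')
w,u,v=cloud(d,265,360,190,290)
Z=w[:,2].reshape(100,95)
rim=((Z>79)&(Z<86)).astype(np.uint8)
cs,h=cv2.findContours(rim,cv2.RETR_CCOMP,cv2.CHAIN_APPROX_NONE)
for c,hh in zip(cs,h[0]):
    if len(c)<40: continue
    q=np.array([P(d,a+265,b+190,82) for a,b in c[:,0]]);print(len(c),hh[3],cfit(q))
    if hh[3]>=0:print(fixfit(q,15.2))
# bore dark
g=cv2.cvtColor(d['frame'],cv2.COLOR_RGB2GRAY).astype(int)
print(g[243,280:350:2]); print(g[215:275:2,314])
# flange bright arc: top edge, per column
e=[]
for uu in range(290,350,2):
    col=g[262:300,uu]; k=np.where(col>150)[0]
    if len(k): e.append(P(d,uu,262+k[0]-.5,164.5))
e=np.array(e);print(fixfit(e,18.5))
print('tcp',d['cam_to_world'][:3,3])
# barrel top
w,u,v=cloud(d,285,355,262,365)
m=(abs(w[:,2]-181.5)<3);q=w[m];m2=np.array([P(d,320,300)]);print(np.median(q,0),np.percentile(q,[2,98],axis=0))
E
```

```text
301 -1 (array([527.2, -52.4]), np.float64(18.14230182124832))
[131 114 119 122 115  48  26   7  11  13   9  10   6  11  12  13  17  16
  18  18  17  19  16  18  18  19  19  18  52 112 122 119  90 106  63]
[ 93  86 121 122 104  28   9  11  10  13  10  13  21  17  16  18  17  16
  17  16  20  17  20  54  71  82 123 176 210 213]
(array([526.3, -57.4]), np.float64(0.07545998620120997), 30)
tcp [591.1 -29.  307.1]
[526.8 -57.8 181.3] [[514.5 -69.6 179.2]
 [538.9 -45.5 183.3]]
```

```bash
python3 - <<'E'
from m import *
d=np.load('pics/w4.npz')
g=cv2.cvtColor(d['frame'],cv2.COLOR_RGB2GRAY).astype(float)
def edge(cx,cy,r0,r1,thr,angs):
    out=[]
    for a in angs:
        rr=np.arange(r0,r1,.25);x=cx+rr*np.cos(a);y=cy+rr*np.sin(a)
        s=cv2.remap(g.astype(np.float32),x[None].astype(np.float32),y[None].astype(np.float32),1)[0]
        k=np.where(s>thr)[0]
        if len(k): out.append((x[k[0]],y[k[0]]))
    return np.array(out)
p=edge(314,240,8,40,65,np.radians(np.arange(170,371,5)))
q=np.array([P(d,a,b,82) for a,b in p]);print(cfit(q),fixfit(q,15.2))
for z in (81,83):
    q=np.array([P(d,a,b,z) for a,b in p]);print(z,cfit(q),fixfit(q,15.2))
E
```

```text
(array([526.3, -52.9]), np.float64(15.075959925852622)) (array([526.1, -53. ]), np.float64(0.060089964446056854), 41)
81 (array([526., -53.]), np.float64(15.142933731804726)) (array([525.9, -53.1]), np.float64(0.05910566740286072), 41)
83 (array([526.6, -52.8]), np.float64(15.008986119907608)) (array([526.4, -52.9]), np.float64(0.05625944109267955), 41)
```

{"name": "step_arm", "arguments": {
  "linear": [
    [-4.2,-1.6,0],
    [-4.2,-1.6,30],
    [-4.2,-1.6,50],
    [-4.2,-1.6,57],
    [-4.2,-1.6,57]
  ],
  "yaw": [0,0,0,0,0],
  "gripper": [-1,-1,-1,-1,-1]
}}

```text
clock: 5.0
eef_pos: [525.3, -54.1, 130.8]
tool_rot: [3.138, 0.002, -1.149]
force: [-0.7, 0.3, -1.6]
width: 23.6
```

```bash
python3 - <<'E'
from m import *
st(); d=shot('wrist','w5.png')
cv2.imwrite('pics/c5.png',cv2.resize(cv2.imread('pics/w5.png')[215:370,240:400],(600,581),interpolation=3))
d=shot('side','s5.png')
cv2.imwrite('pics/c5s.png',cv2.resize(cv2.imread('pics/s5.png')[200:310,280:400],(600,550),interpolation=3))
E
```

```text
t 5.0 pos [525.3 -54.1 130.8] rot [ 3.1  0.  -1.1] q [ 0.   0.6  0.1  2.  -0.1  0.5 -1. ] F [-0.7  0.3 -1.6] w 23.6
```

View pics/c5.png

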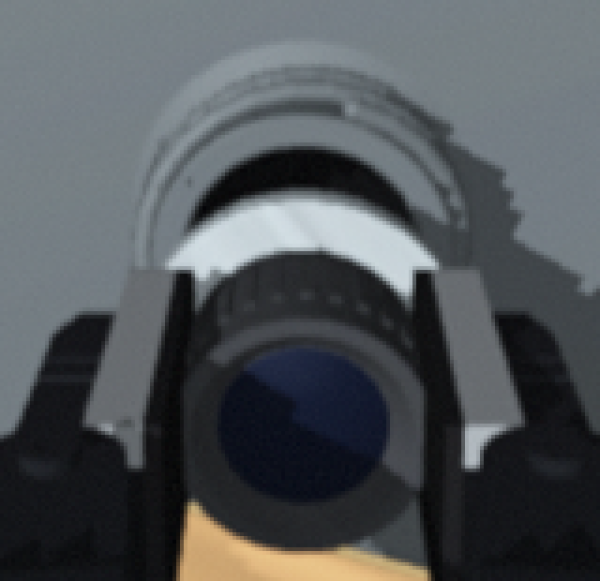

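View pics/c5s.png

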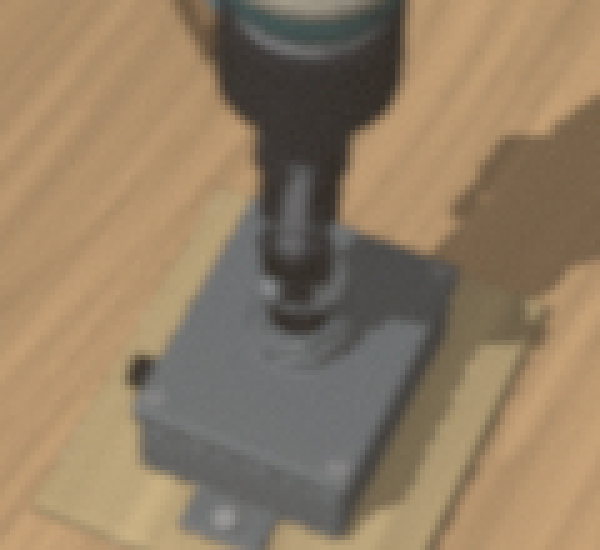

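The wrist crop shows the flange (white arc) overlapping the dark bore arc; horizontally they're concentric at crop x≈302.

```bash
python3 - <<'E'
from m import *
d=np.load('pics/w5.npz')
g=cv2.cvtColor(d['frame'],cv2.COLOR_RGB2GRAY).astype(int)
B=[];F=[]
for u in range(286,357,1):
    col=g[225:300,u]
    k=np.where(col>150)[0]
    if len(k):
        F.append(P(d,u,225+k[0]-.5,106)); 
        b=np.where(col[:k[0]]<55)[0]
        if len(b) and len(b)>3: B.append((u,225+b[0]-.5))
F=np.array(F);print('flange',fixfit(F,18.5),cfit(F))
print(B[0],B[len(B)//2],B[-1])
q=np.array([P(d,a,b,82) for a,b in B]);print('bore',fixfit(q,15.2),cfit(q))
print(np.nanmedian(cloud(d,310,330,268,276)[0],0))
for p in [(320,270),(300,280),(340,280)]: print(P(d,*p))
E
```

```text
flange (array([524.9, -53.5]), np.float64(0.0950903256925919), 71) (array([541.3, -46.4]), np.float64(9.281461979275134))
(292, np.float64(269.5)) (322, np.float64(253.5)) (349, np.float64(270.5))
bore (array([526. , -53.1]), np.float64(0.10705305540834686), 55) (array([526.1, -53.1]), np.float64(15.139686344545629))
[540.1 -46.7 105.6]
[540.6 -46.7 104.9]
[533.  -41.  104.5]
[539.8 -56.  104.6]
```

{"name": "step_arm", "arguments": {
  "linear": [
    [0,-1.2,0],
    [0,-1.2,0],
    [0,-1.2,2],
    [0,-1.2,2]
  ],
  "yaw": [0,0,0,0],
  "gripper": [-1,-1,-1,-1]
}}

```text
clock: 5.43
eef_pos: [528.2, -53.0, 130.7]
tool_rot: [-3.141, -0.0, -1.148]
force: [0.9, -0.6, -0.8]
width: 24.0
```

```bash
python3 - <<'E'
from m import *
st(); d=shot('wrist','w6.png')
g=cv2.cvtColor(d['frame'],cv2.COLOR_RGB2GRAY).astype(int)
B=[];F=[]
for u in range(286,357,1):
    col=g[225:300,u]
    k=np.where(col>150)[0]
    if len(k):
        F.append((u,225+k[0]-.5)); 
        b=np.where(col[:k[0]]<55)[0]
        if len(b) and len(b)>3: B.append((u,225+b[0]-.5))
for z in (102,103,104):
    q=np.array([P(d,a,b,z) for a,b in F]);print('flange',z,fixfit(q,18.5))
q=np.array([P(d,a,b,82) for a,b in B]);print('bore',fixfit(q,15.2),cfit(q))
print([P(d,*p) for p in [(320,270),(300,282),(340,282)]])
E
```

```text
t 5.43 pos [528.2 -53.  130.7] rot [-3.1 -0.  -1.1] q [ 0.   0.6  0.1  2.  -0.1  0.5 -1. ] F [ 0.9 -0.6 -0.8] w 24.0
flange 102 (array([526.6, -53. ]), np.float64(0.10799418245964887), 71)
flange 103 (array([526.9, -52.9]), np.float64(0.10056572329376223), 71)
flange 104 (array([527.2, -52.7]), np.float64(0.09344417420349416), 71)
bore (array([526.1, -53.2]), np.float64(0.0831784445299224), 27) (array([526.3, -53.1]), np.float64(14.96579563609838))
[array([543.9, -45.5, 106. ]), array([535.8, -40.2, 106. ]), array([542.7, -54.9, 106.8])]
```

{"name": "step_arm", "arguments": {
  "linear": [
    [0,1.5,0],
    [0,1.5,0],
    [0,1.5,0],
    [0,1.5,0]
  ],
  "yaw": [0,0,0,0],
  "gripper": [-1,-1,-1,-1]
}}

```text
clock: 5.82
eef_pos: [526.5, -53.7, 130.4]
tool_rot: [-3.142, -0.0, -1.148]
force: [-0.6, 0.0, -0.4]
width: 23.9
```

```bash
cat > fl.py <<'E'
from m import *
def meas(f,zf):
    st(); d=shot('wrist',f); st()
    g=cv2.cvtColor(d['frame'],cv2.COLOR_RGB2GRAY).astype(int)
    B=[];F=[]
    for u in range(286,357,1):
        col=g[225:300,u]
        k=np.where(col>150)[0]
        if len(k):
            F.append((u,225+k[0]-.5)); 
            b=np.where(col[:k[0]]<55)[0]
            if len(b) and len(b)>3: B.append((u,225+b[0]-.5))
    for z in (zf-1,zf,zf+1):
        q=np.array([P(d,a,b,z) for a,b in F]);print('flange',z,fixfit(q,18.5))
    q=np.array([P(d,a,b,82) for a,b in B]);print('bore',fixfit(q,15.2),cfit(q))
E
python3 -c "
from fl import *
meas('w7.png',105.5)"
```

```text
t 5.82 pos [526.5 -53.7 130.4] rot [-3.1 -0.  -1.1] q [ 0.   0.6  0.1  2.  -0.1  0.5 -1. ] F [-0.6  0.  -0.4] w 23.9
t 5.87 pos [526.6 -53.7 130.4] rot [-3.1 -0.  -1.1] q [ 0.   0.6  0.1  2.  -0.1  0.5 -1. ] F [-0.2  0.  -0.6] w 23.7
flange 104.5 (array([525.9, -53.3]), np.float64(0.09157256310252038), 71)
flange 105.5 (array([526.2, -53.1]), np.float64(0.0861098388512147), 71)
flange 106.5 (array([526.5, -53. ]), np.float64(0.08600634897442916), 71)
bore (array([526. , -53.2]), np.float64(0.10141365839217364), 51) (array([526.2, -53.1]), np.float64(15.025232773208668))
```

{"name": "step_arm", "arguments": {
  "linear": [
    [0,0,4],
    [0,0,7],
    [0,0,10],
    [0,0,13],
    [0,0,13],
    [0,0,13]
  ],
  "yaw": [0,0,0,0,0,0],
  "gripper": [-1,-1,-1,-1,-1,-1]
}}

```text
clock: 6.37
eef_pos: [526.4, -53.7, 117.0]
tool_rot: [3.141, 0.0, -1.148]
force: [0.1, -0.2, -1.2]
width: 23.5
```

{"name": "step_arm", "arguments": {
  "linear": [
    [0,0,3],
    [0,0,5],
    [0,0,6],
    [0,0,6],
    [0,0,6]
  ],
  "yaw": [0,0,0,0,0],
  "gripper": [-1,-1,-1,-1,-1]
}}

```text
clock: 6.78
eef_pos: [526.6, -53.7, 111.4]
tool_rot: [-3.141, -0.0, -1.148]
force: [-0.4, -0.3, -1.2]
width: 23.9
```

{"name": "step_arm", "arguments": {
  "linear": [
    [0,0,0.5],
    [0,0,0.5],
    [0,0,0.5],
    [0,0,0.5],
    [0,0,0.5],
    [0,0,-30],
    [0,0,-60],
    [0,0,-75]
  ],
  "yaw": [0,0,0,0,0,0,0,0],
  "gripper": [-0.3,0,0.3,0.5,1,1,1,1]
}}

```text
clock: 7.45
eef_pos: [527.7, -53.9, 188.9]
tool_rot: [-3.139, -0.002, -1.148]
force: [0.0, 0.8, -0.2]
width: 85.6
```

```bash
python3 - <<'E'
from m import *
st(); d=shot('wrist','w8.png')
cv2.imwrite('pics/c8.png',cv2.resize(cv2.imread('pics/w8.png')[180:300,250:390],(700,600),interpolation=3))
w,u,v=cloud(d,270,370,190,290)
for lo,hi in [(79,91),(98,110)]:
    q=w[(w[:,2]>lo)&(w[:,2]<hi)];print(len(q),np.median(q[:,2]),cv2.minEnclosingCircle(q[:,:2].astype(np.float32)))
E
```

```text
t 7.45 pos [527.7 -53.9 188.9] rot [-3.1 -0.  -1.1] q [ 0.   0.6  0.1  1.9 -0.1  0.7 -1. ] F [ 0.   0.8 -0.2] w 85.6
1502 85.63189816491918 ((526.0386352539062, -53.13411331176758), 22.019399642944336)
1667 102.95871934865895 ((526.1741333007812, -53.58208465576172), 13.440011978149414)
```

View pics/c8.png

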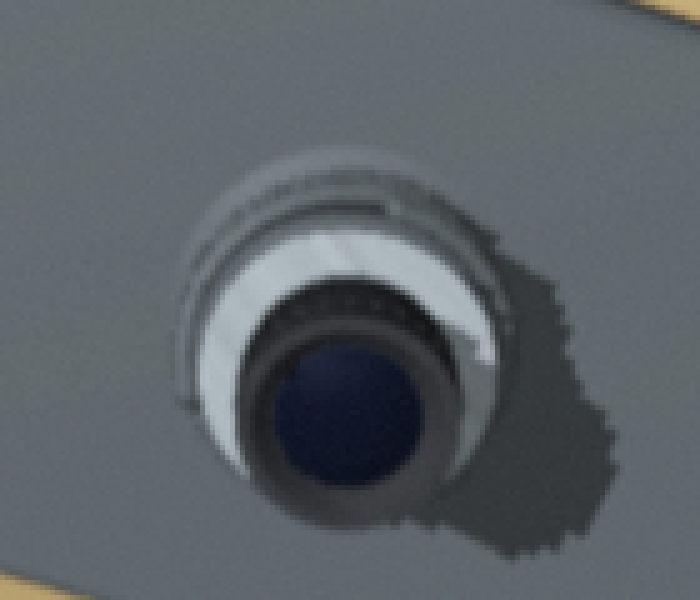

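{"name": "step_arm", "arguments": {
  "linear": [
    [-40,-8,0],
    [-80,-16,0],
    [-120,-24,0],
    [-160,-32,0],
    [-200,-40,0],
    [-240,-48,0],
    [-280,-56,5],
    [-309,-62,8]
  ],
  "yaw": [-0.1,-0.2,-0.3,-0.4,-0.5,-0.6,-0.75,-0.85],
  "gripper": [1,1,1,1,1,1,1,1]
}}

```text
clock: 8.17
eef_pos: [454.7, 257.6, 178.2]
tool_rot: [-3.14, 0.001, -0.289]
force: [-0.5, 0.4, 0.1]
width: 84.8
```

{"name": "step_arm", "arguments": {
  "linear": [
    [0,0,0],
    [0,0,0]
  ],
  "yaw": [0,0],
  "gripper": [1,1]
}}

```text
clock: 8.33
eef_pos: [455.2, 255.5, 177.8]
tool_rot: [-3.141, 0.001, -0.294]
force: [0.3, -1.5, -0.5]
width: 85.6
```

```bash
python3 - <<'E'
from m import *
st(); d=shot('wrist','w9.png')
for r in cams.regions_of('wrist','collar'): print(r['conf'],r['pixel'],r['pixels'].sum())
E
```

```text
t 8.33 pos [455.2 255.5 177.8] rot [-3.1  0.  -0.3] q [-0.5  0.6 -0.1  1.9  0.1  0.6 -1. ] F [ 0.3 -1.5 -0.5] w 85.6
0.77 [363.7, 318.7] 2996
0.75 [318.4, 207.3] 2956
0.73 [220.9, 124.9] 3754
0.6 [416.7, 127.0] 3825
```

View pics/w9.png

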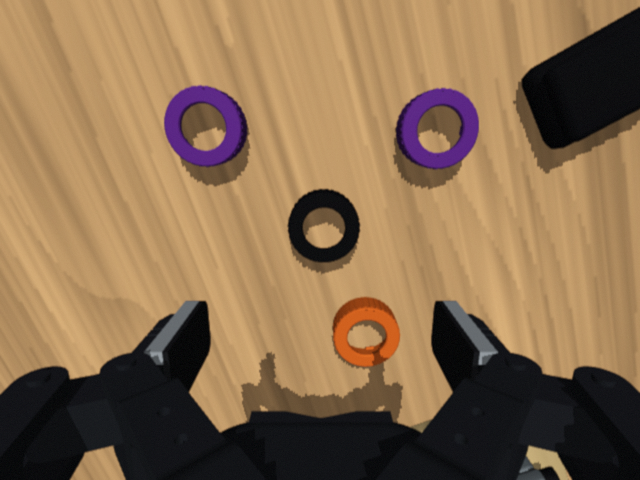

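The black collar is at (323,226), purple ones at (205,126) and (437,128), orange (a split one) at (366,332); mouse top right. The jaw line (image horizontal) is clear of all of them.

```bash
python3 - <<'E'
from m import *
d=np.load('pics/w9.npz')
w,u,v=cloud(d,280,370,180,275)
q=w[(w[:,2]>19)&(w[:,2]<26)];print(len(q),np.median(q,0),cv2.minEnclosingCircle(q[:,:2].astype(np.float32)),q.min(0),q.max(0))
q2=w[(abs(w[:,2])<4)];print(np.median(q2[:,2]))
(c,r),_=ellips(d,(280,370,180,275),45,22.4);print(c,r)
t=np.load('pics/top0.npz');(c2,r2),_=ellips(t,(168,200,286,316),60,22.4);print('top',c2,r2)
print(tri(d,(323.5,226),t,(183,301)))
print(tomove([*c,45]))
E
```

```text
2646 [458.6 257.9  22.4] ((458.2171936035156, 256.3559265136719), 27.675413131713867) [430.7 228.7  19.1] [485.5 283.6  24.9]
0.06531673846063768
[458.5 257.9] 26.8903515591112
top [458.7 251.7] 26.912570843430487
(array([458.4, 255. ,   8.4]), np.float64(1.0984137774025855))
[  0.3  -6.  133. ]
```

{"name": "step_arm", "arguments": {
  "linear": [
    [0,-2,25],
    [0,-2,45],
    [0,-2,45],
    [0,-2,45],
    [0,-2,45]
  ],
  "yaw": [0,0,0,0,0],
  "gripper": [1,1,1,1,1]
}}

```text
clock: 8.85
eef_pos: [457.7, 254.6, 134.1]
tool_rot: [-3.141, -0.001, -0.3]
force: [0.7, 0.2, 0.3]
width: 85.3
```

```bash
python3 - <<'E'
from m import *
st(); d=shot('wrist','w10.png');st()
w,u,v=cloud(d,260,390,180,330)
q=w[(w[:,2]>20)&(w[:,2]<25)&(np.hypot(w[:,0]-458,w[:,1]-256)<33)];print(len(q),np.median(q,0),cv2.minEnclosingCircle(q[:,:2].astype(np.float32)))
g=cv2.cvtColor(d['frame'],cv2.COLOR_RGB2GRAY)
(c,r),_=ellips(d,(260,390,170,320),45,22.4);print(c,r)
print(tomove([*c,30]))
d=shot('top','t10.png')
E
```

```text
t 8.85 pos [457.7 254.6 134.1] rot [-3.1 -0.  -0.3] q [-0.5  0.6 -0.1  2.   0.1  0.5 -1. ] F [0.7 0.2 0.3] w 85.3
t 8.9 pos [457.8 255.  134.4] rot [-3.1 -0.  -0.3] q [-0.5  0.6 -0.1  2.   0.1  0.5 -1. ] F [-0.1  0.8  0.1] w 85.4
3581 [458.8 258.1  22.4] ((458.271240234375, 256.3392639160156), 27.577037811279297)
[458.7 258.1] 27.081758409063756
[ -0.1  -3.2 104.4]
```

View pics/w10.png

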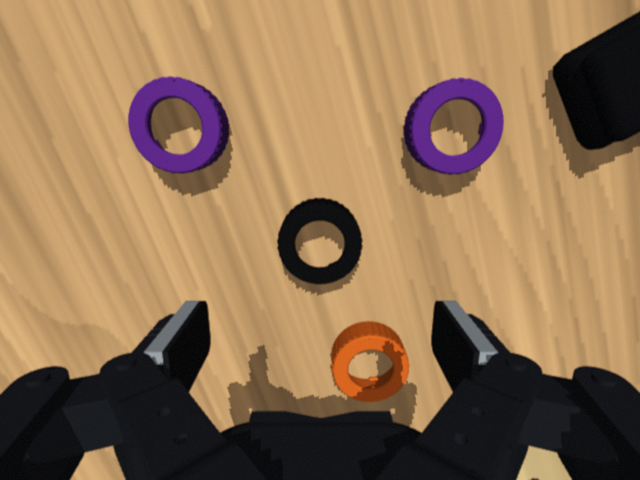

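```bash
cat > col.py <<'E'
from m import *
def colfit(d,cx,cy,z,thr=50,ro=(36,60)):
    g=cv2.cvtColor(d['frame'],cv2.COLOR_RGB2GRAY).astype(np.float32)
    def rad(a,r0,r1,up):
        rr=np.arange(r0,r1,.25);x=(cx+rr*np.cos(a)).astype(np.float32);y=(cy+rr*np.sin(a)).astype(np.float32)
        s=cv2.remap(g,x[None],y[None],1)[0]; k=np.where(s>thr if up else s<thr)[0]
        return (x[k[0]],y[k[0]]) if len(k) else None
    o=[rad(a,ro[0],ro[1],True) for a in np.radians(np.arange(10,171,5))]
    i=[rad(a,5,40,False) for a in np.radians(np.arange(190,351,5))]
    for n,l,R in (('outer',o,27),('inner',i,16)):
        q=np.array([P(d,*p,z) for p in l if p]);print(n,fixfit(q,R),cfit(q))
E
python3 - <<'E'
from col import *
d=np.load('pics/w10.npz'); colfit(d,320,240,22.4,80)
cv2.imwrite('pics/c10.png',cv2.resize(cv2.imread('pics/w10.png')[185:305,260:380],(600,600),interpolation=3))
E
```

```text
outer (array([458. , 256.2]), np.float64(0.1599765923037566), 33) (array([458., 256.]), np.float64(26.819048820197157))
inner (array([458.2, 256.3]), np.float64(0.13746240279099098), 33) (array([458.4, 256.9]), np.float64(15.44093246588468))
```

View pics/c10.png

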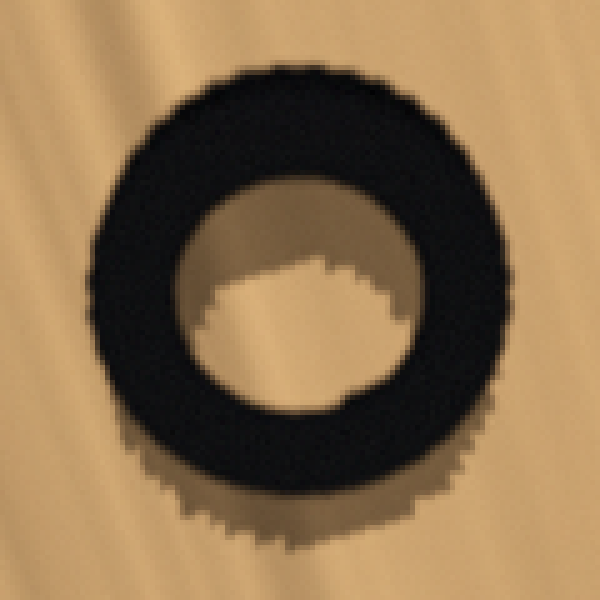

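{"name": "step_arm", "arguments": {
  "linear": [
    [0,-1.5,35],
    [0,-1.5,70],
    [0,-1.5,95],
    [0,-1.5,110],
    [0,-1.5,110],
    [0,-1.5,110]
  ],
  "yaw": [0,0,0,0,0,0],
  "gripper": [1,1,1,1,1,1]
}}

```text
clock: 9.45
eef_pos: [457.6, 256.9, 23.6]
tool_rot: [3.142, -0.0, -0.298]
force: [0.0, -0.4, 0.3]
width: 85.1
```

{"name": "step_arm", "arguments": {
  "linear": [
    [0,0,0],
    [0,0,0],
    [0,0,0],
    [0,0,0],
    [0,0,0],
    [0,0,0]
  ],
  "yaw": [0,0,0,0,0,0],
  "gripper": [0.5,0.2,-1,-1,-1,-1]
}}

```text
clock: 9.95
eef_pos: [458.3, 257.4, 25.3]
tool_rot: [-3.139, -0.002, -0.298]
force: [-0.7, -0.6, 8.6]
width: 52.8
```

```bash
python3 - <<'E'
from m import *
st(); d=shot('wrist','w11.png')
E
```

```text
t 9.95 pos [458.3 257.4  25.3] rot [-3.1 -0.  -0.3] q [-0.5  0.8 -0.1  2.   0.2  0.3 -1. ] F [-0.7 -0.6  8.6] w 52.8
```

View pics/w11.png

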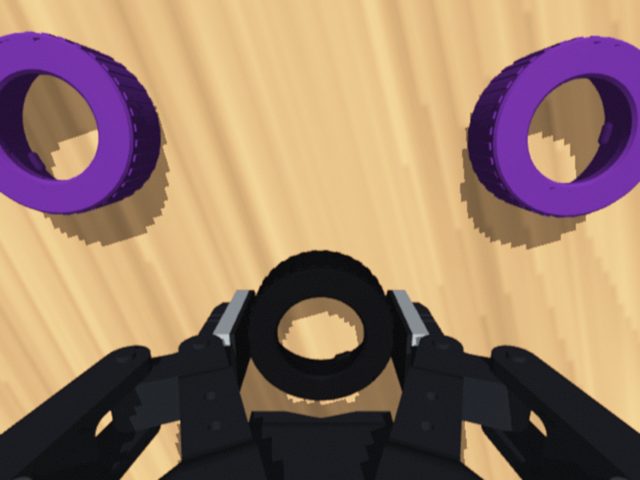

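{"name": "step_arm", "arguments": {
  "linear": [
    [0,0,-20],
    [0,0,-60],
    [0,0,-100],
    [0,0,-140],
    [0,0,-165],
    [18,32,-165],
    [36,64,-165],
    [54,96,-165]
  ],
  "yaw": [0,0,0,0,0,0,0,0],
  "gripper": [-1,-1,-1,-1,-1,-1,-1,-1]
}}

```text
clock: 10.67
eef_pos: [481.2, 148.6, 190.2]
tool_rot: [-3.14, -0.003, -0.296]
force: [0.1, -0.6, -1.1]
width: 52.6
```

{"name": "step_arm", "arguments": {
  "linear": [
    [18,32,0],
    [36,64,0],
    [54,96,0],
    [72,128,0],
    [90,160,0],
    [102,181,0],
    [102,181,0],
    [102,181,0]
  ],
  "yaw": [-0.1,-0.2,-0.3,-0.4,-0.5,-0.6,-0.7,-0.7],
  "gripper": [-1,-1,-1,-1,-1,-1,-1,-1]
}}

```text
clock: 11.33
eef_pos: [525.2, -56.3, 188.9]
tool_rot: [3.141, -0.001, 0.4]
force: [0.1, 0.1, -0.9]
width: 52.1
```

{"name": "step_arm", "arguments": {
  "linear": [
    [0,0,0],
    [0,0,0]
  ],
  "yaw": [0,0],
  "gripper": [-1,-1]
}}

```text
clock: 11.5
eef_pos: [525.0, -52.5, 188.9]
tool_rot: [-3.141, -0.001, 0.401]
force: [0.7, -0.7, 0.1]
width: 52.7
```

```bash
python3 - <<'E'
from m import *
st(); print(ctrl.read_state()['qpos'][6]); d=shot('wrist','w12.png');st(); print(tomove([526.1,-53.1,190]))
E
```

```text
t 11.5 pos [525.  -52.5 188.9] rot [-3.1 -0.   0.4] q [ 0.3  0.6 -0.4  1.9  0.3  0.7  0.1] F [ 0.7 -0.7  0.1] w 52.7
0.13823143996302004
t 11.55 pos [525.  -52.4 188.8] rot [-3.1 -0.   0.4] q [ 0.3  0.6 -0.4  1.9  0.3  0.7  0.1] F [-0.   0.  -0.6] w 52.6
[ 0.7  1.1 -1.2]
```

View pics/w12.png

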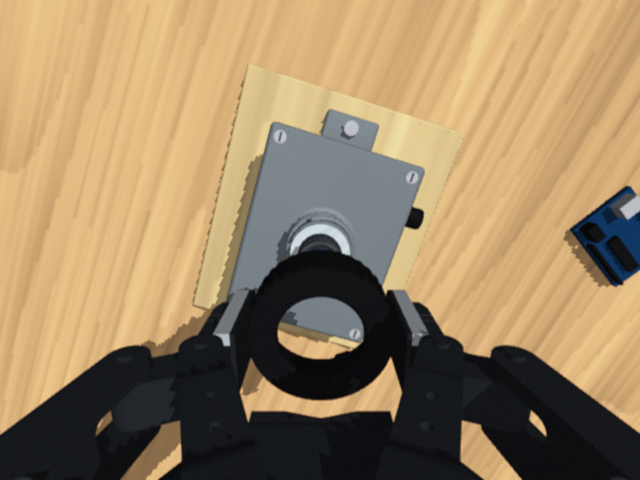

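Neck and module are visible at about (320,240), partly hidden by the held collar. Joint 7 falls when turning clockwise, so I wind it up counter-clockwise first.

{"name": "step_arm", "arguments": {
  "linear": [
    [0,0,0],
    [0,0,0],
    [0,0,0],
    [0,0,0],
    [0,0,0],
    [0,0,0],
    [0,0,0],
    [0,0,0]
  ],
  "yaw": [-0.12,-0.24,-0.36,-0.48,-0.6,-0.72,-0.84,-0.96],
  "gripper": [-1,-1,-1,-1,-1,-1,-1,-1]
}}

```text
clock: 12.22
eef_pos: [525.1, -52.4, 188.6]
tool_rot: [3.141, 0.0, 1.369]
force: [0.6, 0.3, -1.2]
width: 52.6
```

{"name": "step_arm", "arguments": {
  "linear": [
    [0,0,0],
    [0,0,0],
    [0,0,0],
    [0,0,0],
    [0,0,0],
    [0,0,0],
    [0,0,0],
    [0,0,0]
  ],
  "yaw": [-0.12,-0.24,-0.36,-0.48,-0.6,-0.72,-0.84,-0.96],
  "gripper": [-1,-1,-1,-1,-1,-1,-1,-1]
}}

```text
clock: 12.88
eef_pos: [525.0, -52.5, 188.5]
tool_rot: [-3.141, 0.0, 2.329]
force: [-0.6, -0.2, -1.0]
width: 52.3
```

{"name": "step_arm", "arguments": {
  "linear": [
    [0,0,0],
    [0,0,0],
    [0,0,0],
    [0,0,0],
    [0,0,0]
  ],
  "yaw": [-0.12,-0.24,-0.24,-0.24,-0.24],
  "gripper": [-1,-1,-1,-1,-1]
}}

```text
clock: 13.3
eef_pos: [525.1, -53.2, 188.4]
tool_rot: [-3.141, 0.0, 2.56]
force: [-1.3, 0.2, 0.0]
width: 52.3
```

```bash
python3 - <<'E'
from m import *
st(); print(ctrl.read_state()['qpos']*100,ctrl.read_state()['tool_rot'][2]*1000); d=shot('wrist','w13.png');st(); print(tomove([526.1,-53.1,190]))
cv2.imwrite('pics/c13.png',cv2.resize(cv2.imread('pics/w13.png')[190:410,220:420],(545,600),interpolation=3))
E
```

```text
t 13.3 pos [525.1 -53.2 188.4] rot [-3.1  0.   2.6] q [ 0.7  0.7 -1.   1.9  0.8  0.9  1.9] F [-1.3  0.2  0. ] w 52.3
[ 65.3  73.  -97.3 191.1  76.3  92.4 186. ] 2559.64347555926
t 13.35 pos [525.1 -53.3 188.4] rot [-3.1  0.   2.6] q [ 0.7  0.7 -1.   1.9  0.8  0.9  1.9] F [ 0.5  0.2 -0.2] w 52.5
[-0.7  0.7 -1.6]
```

View pics/c13.png

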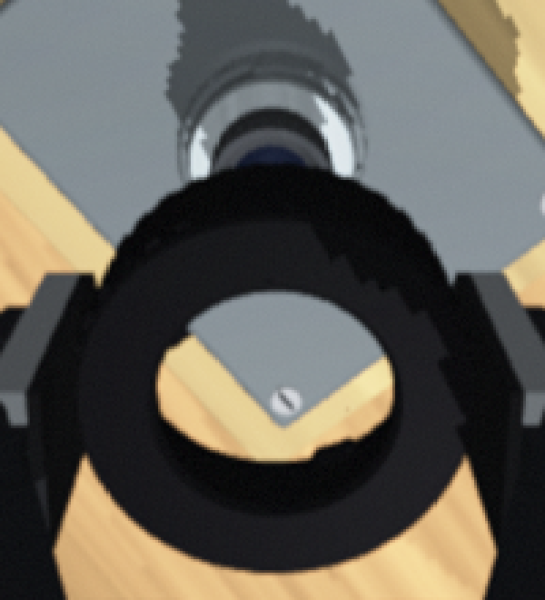

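```bash
python3 - <<'E'
from col import *
d=np.load('pics/w13.npz')
w,u,v=cloud(d,255,385,250,405)
q=w[(w[:,2]>176)&(w[:,2]<192)];print(np.median(q,0),len(q))
colfit(d,320,333,185.5,60,(50,100))
w,u,v=cloud(d,280,360,205,262)
for lo,hi in [(79,83.5),(84,91),(98,110)]:
    q=w[(w[:,2]>lo)&(w[:,2]<hi)];print(len(q),np.median(q,0),cv2.minEnclosingCircle(q[:,:2].astype(np.float32)))
q=w[(w[:,2]>98)&(w[:,2]<110)]
print(q[:,:2].min(0),q[:,:2].max(0))
E
```

```text
[524.7 -55.5 185.4] 10744
outer (array([526.4, -51.9]), np.float64(0.09351638761532755), 29) (array([526.7, -51.3]), np.float64(26.484250692401808))
inner (array([526.4, -51.4]), np.float64(0.052176973535077664), 20) (array([525.7, -52.8]), np.float64(14.590862691989155))
392 [514.2 -66.1  81.1] ((526.1070556640625, -54.09343719482422), 21.726572036743164)
860 [517.6 -64.   86.2] ((525.9949951171875, -53.76749801635742), 18.45279312133789)
558 [520.9 -61.3 102.8] ((524.393310546875, -56.24860763549805), 12.769344329833984)
[512.6 -66.9] [535.5 -49.5]
```

{"name": "step_arm", "arguments": {
  "linear": [
    [-0.8,-1.8,0],
    [-0.8,-1.8,25],
    [-0.8,-1.8,45],
    [-0.8,-1.8,54],
    [-0.8,-1.8,54],
    [-0.8,-1.8,54]
  ],
  "yaw": [0,0,0,0,0,0],
  "gripper": [-1,-1,-1,-1,-1,-1]
}}

```text
clock: 13.85
eef_pos: [524.9, -55.4, 134.5]
tool_rot: [3.142, -0.0, 2.562]
force: [0.6, 0.1, -0.2]
width: 52.7
```

```bash
python3 - <<'E'
from m import *
st(); d=shot('wrist','w14.png')
cv2.imwrite('pics/c14.png',cv2.resize(cv2.imread('pics/w14.png')[190:410,220:420],(545,600),interpolation=3))
E
```

```text
t 13.85 pos [524.9 -55.4 134.5] rot [ 3.1 -0.   2.6] q [ 0.6  0.8 -0.9  1.9  0.9  0.8  1.8] F [ 0.6  0.1 -0.2] w 52.7
```

View pics/c14.png

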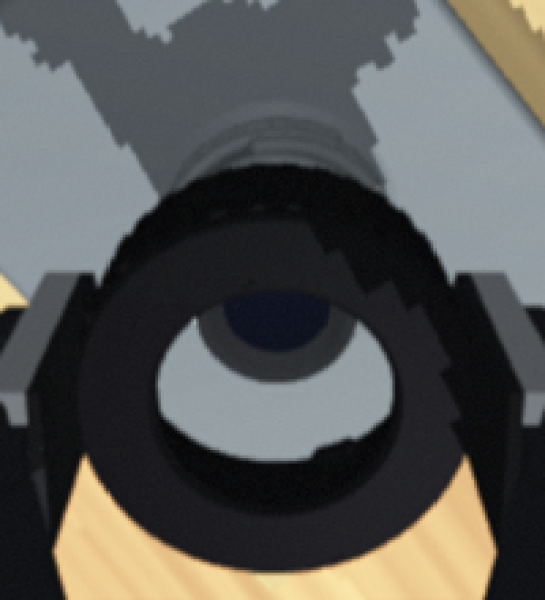

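Through the collar's opening (crop 275,375) the barrel's top is visible, centred left-right at crop x≈277.

```bash
cat >> col.py <<'E'
def arc(d,cx,cy,r0,r1,a0,a1,thr,up,z,R):
    g=cv2.cvtColor(d['frame'],cv2.COLOR_RGB2GRAY).astype(np.float32);o=[]
    for a in np.radians(np.arange(a0,a1,4)):
        rr=np.arange(r0,r1,.25);x=(cx+rr*np.cos(a)).astype(np.float32);y=(cy+rr*np.sin(a)).astype(np.float32)
        s=cv2.remap(g,x[None],y[None],1)[0];k=np.where(s>thr if up else s<thr)[0]
        if len(k):o.append(P(d,x[k[0]],y[k[0]],z))
    o=np.array(o);return fixfit(o,R)
E
python3 - <<'E'
from col import *
d=np.load('pics/w14.npz')
colfit(d,320,333,131.6,60,(50,100))
print('barrel',arc(d,321,305,15,45,10,171,100,True,104,13))
print('barrel z103',arc(d,321,305,15,45,10,171,100,True,103,13))
E
```

```text
outer (array([526.2, -54.1]), np.float64(0.08239662772299994), 29) (array([526.5, -53.7]), np.float64(26.52679137252097))
inner (array([515.1, -69.4]), np.float64(0.09453184602226372), 25) (array([518.9, -64.9]), np.float64(10.186071506646773))
barrel (array([526.1, -53.7]), np.float64(0.03190104124875326), 41)
barrel z103 (array([526.4, -53.2]), np.float64(0.05172674832517643), 41)
```

{"name": "step_arm", "arguments": {
  "linear": [
    [0,0,8],
    [0,0,16],
    [0,0,24],
    [0,0,24],
    [0,0,24]
  ],
  "yaw": [0,0,0,0,0],
  "gripper": [-1,-1,-1,-1,-1]
}}

```text
clock: 14.32
eef_pos: [524.4, -55.6, 109.8]
tool_rot: [-3.141, -0.001, 2.562]
force: [0.2, 0.0, -0.6]
width: 52.4
```

```bash
python3 - <<'E'
from col import *
st(); d=shot('wrist','w15.png');st()
cv2.imwrite('pics/c15.png',cv2.resize(cv2.imread('pics/w15.png')[190:410,220:420],(545,600),interpolation=3))
z=ctrl.read_state()['eef_pos'][2]-2.9
print(z);colfit(d,320,333,z,60,(50,100))
E
```

```text
t 14.32 pos [524.4 -55.6 109.8] rot [-3.1 -0.   2.6] q [ 0.6  0.8 -0.9  2.   0.9  0.8  1.8] F [ 0.2  0.  -0.6] w 52.4
t 14.37 pos [524.7 -55.5 110.1] rot [-3.1 -0.   2.6] q [ 0.6  0.8 -0.9  2.   0.9  0.8  1.8] F [ 0.6 -0.8 -0.9] w 52.2
107.2448511797646
outer (array([525.7, -54.6]), np.float64(0.08607164825961178), 29) (array([525.9, -54.5]), np.float64(26.826741568336004))
inner (array([533.1, -43.4]), np.float64(0.41285907314832393), 33) (array([525. , -55.8]), np.float64(1.7406459224482174))
```

View pics/c15.png

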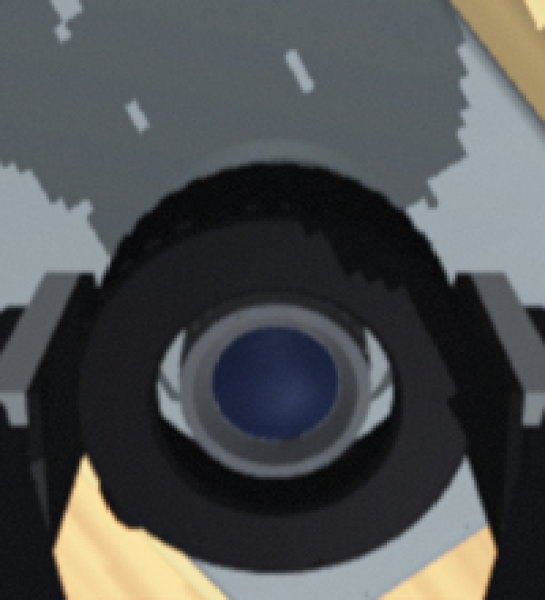

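```bash
python3 - <<'E'
from col import *
d=np.load('pics/w15.npz')
for z in (103.5,104):
  print('barrel',arc(d,321,333,25,50,20,161,55,False,z,13))
w,u,v=cloud(d,285,360,295,370);q=w[(w[:,2]>95)&(w[:,2]<112)&(np.hypot(w[:,0]-526,w[:,1]+54)<14)];print(np.median(q,0),np.percentile(q[:,2],[10,50,90]))
w,u,v=cloud(d,260,380,260,400);q=w[(w[:,2]>100)&(w[:,2]<112)&(np.hypot(w[:,0]-526,w[:,1]+54)>17)];print(np.median(q,0),np.percentile(q[:,2],[10,50,90]))
for z in (105,106,107): colfit(d,320,333,z,60,(50,100))
E
```

```text
barrel (array([527.8, -55.8]), np.float64(0.6179598105629749), 36)
barrel (array([527.6, -56.1]), np.float64(0.6215583473822432), 36)
[525.8 -54.3 103. ] [101.4 103.  104.4]
[524.  -58.7 106.9] [105.7 106.9 107.6]
outer (array([526.6, -53. ]), np.float64(0.060579092034029), 29) (array([526.6, -53.4]), np.float64(27.327550539824163))
inner (array([533.8, -42.4]), np.float64(0.42084603178149926), 33) (array([525.7, -54.7]), np.float64(1.7731407780580506))
outer (array([526.2, -53.7]), np.float64(0.07342015787142131), 29) (array([526.3, -53.9]), np.float64(27.104458258248243))
inner (array([533.5, -42.9]), np.float64(0.4172896233346517), 33) (array([525.4, -55.2]), np.float64(1.7586654952650491))
outer (array([525.8, -54.5]), np.float64(0.07629775292691221), 29) (array([526. , -54.3]), np.float64(26.881365976666167))
inner (array([533.2, -43.3]), np.float64(0.4137308169420635), 33) (array([525.1, -55.7]), np.float64(1.7441902125395026))
```

```bash
python3 - <<'E'
from col import *
d=np.load('pics/w15.npz')
print(P(d,321.2,333.4,104),P(d,321.2,333.4,103))
pts=[(181,391),(371,391),(276,302),(276,480)]
print(fixfit(np.array([P(d,220+a/2.727,190+b/2.727,104) for a,b in pts]),13))
w,u,v=cloud(d,285,360,295,370);q=w[(w[:,2]>101.5)&(w[:,2]<106)&(np.hypot(w[:,0]-526,w[:,1]+54)<14.5)];print(cv2.minEnclosingCircle(q[:,:2].astype(np.float32)))
E
```

```text
[525.9 -53.6 104. ] [526.2 -53.1 103. ]
(array([526.1, -53.3]), np.float64(0.30682524427287383), 4)
((526.1071166992188, -53.489009857177734), 13.704838752746582)
```

{"name": "step_arm", "arguments": {
  "linear": [
    [0.3,0.5,0],
    [0.3,0.5,1],
    [0.3,0.5,2],
    [0.3,0.5,3],
    [0.3,0.5,3]
  ],
  "yaw": [0,0,0,0,0],
  "gripper": [-1,-1,-1,-1,-1]
}}

```text
clock: 14.78
eef_pos: [524.8, -55.1, 107.2]
tool_rot: [-3.141, -0.0, 2.562]
force: [0.4, -0.5, -1.3]
width: 52.6
```

{"name": "step_arm", "arguments": {
  "linear": [
    [0,0,1],
    [0,0,2],
    [0,0,3],
    [0,0,3]
  ],
  "yaw": [0,0,0,0],
  "gripper": [-1,-1,-1,-1]
}}

```text
clock: 15.12
eef_pos: [524.7, -55.1, 104.2]
tool_rot: [-3.141, -0.0, 2.562]
force: [-0.2, 0.7, -0.2]
width: 52.0
```

{"name": "step_arm", "arguments": {
  "linear": [
    [0,0,1],
    [0,0,2],
    [0,0,2]
  ],
  "yaw": [0,0,0],
  "gripper": [-1,-1,-1]
}}

```text
clock: 15.37
eef_pos: [525.0, -55.0, 103.1]
tool_rot: [-3.141, 0.001, 2.562]
force: [-2.3, -0.5, 7.2]
width: 52.5
```

{"name": "step_arm", "arguments": {
  "linear": [
    [0,0,1],
    [0,0,2],
    [0,0,2]
  ],
  "yaw": [0,0,0],
  "gripper": [-1,-1,-1]
}}

```text
clock: 15.62
eef_pos: [525.1, -54.8, 102.6]
tool_rot: [-3.141, 0.002, 2.562]
force: [-5.3, -1.8, 21.3]
width: 52.5
```

{"name": "step_arm", "arguments": {
  "linear": [
    [0,0,-1.2],
    [0,0,-0.8],
    [0,0,-0.5],
    [0,0,-0.1],
    [0,0,0.2],
    [0,0,0.6],
    [0,0,0.9],
    [0,0,1.3]
  ],
  "yaw": [0.12,0.24,0.36,0.48,0.6,0.72,0.84,0.96],
  "gripper": [-1,-1,-1,-1,-1,-1,-1,-1]
}}

```text
clock: 16.28
eef_pos: [524.0, -54.6, 100.1]
tool_rot: [-3.141, 0.001, 1.597]
force: [-5.3, 0.4, 12.6]
width: 52.5
```

```bash
python3 - <<'E'
from m import *
st(); s=ctrl.read_state();print(s['qpos'][6],s['torque']*100)
d=shot('wrist','w16.png')
cv2.imwrite('pics/c16.png',cv2.resize(cv2.imread('pics/w16.png')[190:410,220:420],(545,600),interpolation=3))
E
```

```text
t 16.28 pos [524.  -54.6 100.1] rot [-3.1  0.   1.6] q [ 0.5  0.8 -0.6  2.   0.7  0.6  0.9] F [-5.3  0.4 12.6] w 52.5
0.9407941680096126 [ 22.3 122.9  17.8]
```

View pics/c16.png

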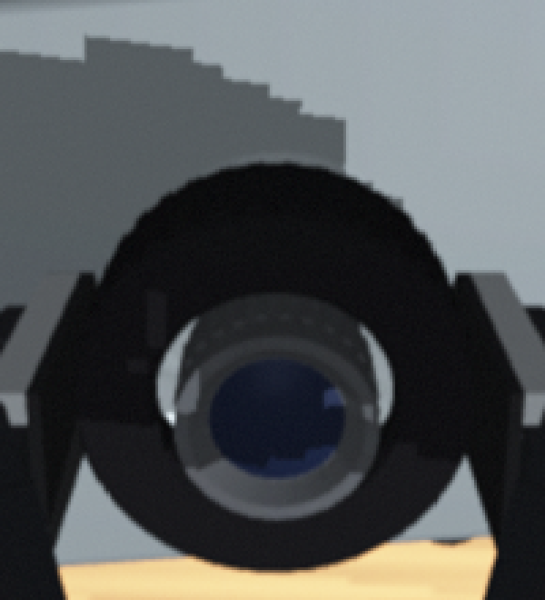

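{"name": "step_arm", "arguments": {
  "linear": [
    [0,-0.3,0],
    [0,-0.5,0.3],
    [0,-0.5,0.6],
    [0,-0.5,1.0],
    [0,-0.5,1.3],
    [0,-0.5,1.7],
    [0,-0.5,2.0],
    [0,-0.5,2.4]
  ],
  "yaw": [0.12,0.24,0.36,0.48,0.6,0.72,0.84,0.96],
  "gripper": [-1,-1,-1,-1,-1,-1,-1,-1]
}}

```text
clock: 17.0
eef_pos: [523.9, -53.5, 97.4]
tool_rot: [-3.141, -0.001, 0.638]
force: [-4.2, 2.6, 9.0]
width: 52.7
```

```bash
python3 - <<'E'
from m import *
st(); s=ctrl.read_state();print(s['qpos'][6],s['torque']*100)
E
```

```text
t 17.0 pos [523.9 -53.5  97.4] rot [-3.1 -0.   0.6] q [ 0.3  0.7 -0.4  2.   0.5  0.5  0.2] F [-4.2  2.6  9. ] w 52.7
0.22818140147945334 [78.4 76.7  6.6]
```

{"name": "step_arm", "arguments": {
  "linear": [
    [0,-0.3,0.2],
    [0,-0.4,0.5],
    [0,-0.4,0.9],
    [0,-0.4,1.2],
    [0,-0.4,1.6],
    [0,-0.4,1.9],
    [0,-0.4,2.3],
    [0,-0.4,2.6]
  ],
  "yaw": [0.12,0.24,0.36,0.48,0.6,0.72,0.84,0.96],
  "gripper": [-1,-1,-1,-1,-1,-1,-1,-1]
}}

```text
clock: 17.67
eef_pos: [525.0, -52.7, 94.7]
tool_rot: [-3.139, -0.001, -0.322]
force: [0.5, 4.5, 3.0]
width: 52.5
```

```bash
python3 - <<'E'
from m import *
st(); s=ctrl.read_state();print(s['qpos'][6],s['torque']*100)
d=shot('wrist','w17.png')
cv2.imwrite('pics/c17.png',cv2.resize(cv2.imread('pics/w17.png')[190:410,220:420],(545,600),interpolation=3))
E
```

```text
t 17.67 pos [525.  -52.7  94.7] rot [-3.1 -0.  -0.3] q [ 0.1  0.7 -0.1  2.   0.1  0.5 -0.4] F [0.5 4.5 3. ] w 52.5
-0.41722891621999286 [76.7 -5.1  7.3]
```

View pics/c17.png

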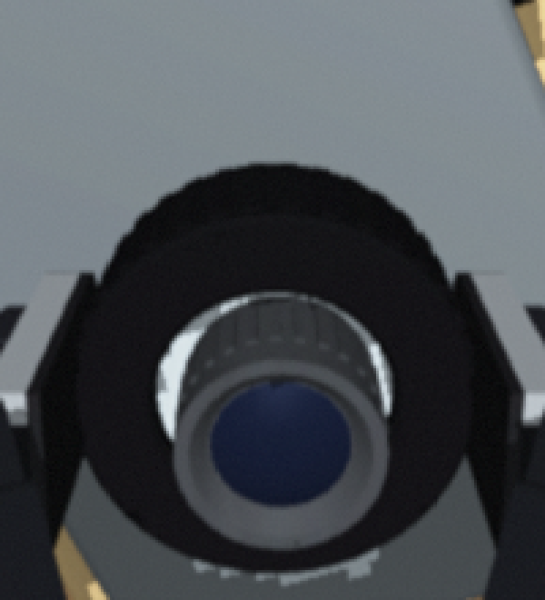

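{"name": "step_arm", "arguments": {
  "linear": [
    [0,-0.3,0.3],
    [0,-0.3,0.7],
    [0,-0.3,1.0],
    [0,-0.3,1.4]
  ],
  "yaw": [0.12,0.24,0.36,0.48],
  "gripper": [-1,-1,-1,-1]
}}

```text
clock: 18.05
eef_pos: [525.7, -52.9, 93.3]
tool_rot: [-3.138, -0.001, -0.8]
force: [0.4, 2.8, 4.3]
width: 52.2
```

```bash
python3 - <<'E'
from m import *
st(); s=ctrl.read_state();print(s['qpos'][6],s['torque']*100,s['tool_rot'][2]*1000)
E
```

```text
t 18.05 pos [525.7 -52.9  93.3] rot [-3.1 -0.  -0.8] q [ 0.   0.7  0.   2.  -0.   0.4 -0.7] F [0.4 2.8 4.3] w 52.2
-0.7231813112075908 [ 67.9 -34.2   2.6] -799.549450288129
```

{"name": "step_arm", "arguments": {
  "linear": [
    [0,0,0.3],
    [0,0,0.5],
    [0,0,0.5]
  ],
  "yaw": [0.1,0.2,0.2],
  "gripper": [-1,-1,-1]
}}

```text
clock: 18.3
eef_pos: [526.0, -53.6, 92.9]
tool_rot: [-3.138, -0.002, -0.999]
force: [1.3, 3.8, 3.9]
width: 52.7
```

```bash
python3 - <<'E'
from m import *
st(); s=ctrl.read_state();print(s['qpos'][6],s['torque']*100,s['tool_rot'][2]*1000)
E
```

```text
t 18.3 pos [526.  -53.6  92.9] rot [-3.1 -0.  -1. ] q [ 0.   0.7  0.1  2.  -0.1  0.4 -0.8] F [1.3 3.8 3.9] w 52.7
-0.8490649999474285 [ 41.2 -34.1 -12.8] -998.5349963290024
```

{"name": "step_arm", "arguments": {
  "linear": [
    [0,0,0.2],
    [0,0,0.4],
    [0,0,0.4]
  ],
  "yaw": [0.08,0.16,0.16],
  "gripper": [-1,-1,-1]
}}

```text
clock: 18.55
eef_pos: [526.1, -53.6, 92.9]
tool_rot: [-3.138, -0.001, -1.158]
force: [0.7, 2.1, 7.9]
width: 52.6
```

```bash
python3 - <<'E'
from m import *
st(); s=ctrl.read_state();print(s['qpos'][6],s['torque']*100,s['tool_rot'][2]*1000)
E
```

```text
t 18.55 pos [526.1 -53.6  92.9] rot [-3.1 -0.  -1.2] q [-0.   0.7  0.1  2.  -0.2  0.4 -0.9] F [0.7 2.1 7.9] w 52.6
-0.9497004860412982 [ 48.8 -17.6 -14.2] -1157.587756901025
```

{"name": "step_arm", "arguments": {
  "linear": [
    [0,0,0.2],
    [0,0,0.4],
    [0,0,0.4]
  ],
  "yaw": [0.08,0.16,0.16],
  "gripper": [-1,-1,-1]
}}

```text
clock: 18.8
eef_pos: [526.6, -53.4, 92.8]
tool_rot: [-3.137, -0.001, -1.317]
force: [0.7, 3.3, 11.5]
width: 52.8
```

```bash
python3 - <<'E'
from m import *
st(); s=ctrl.read_state();print(s['qpos'][6],s['torque']*100,s['tool_rot'][2]*1000)
E
```

```text
t 18.8 pos [526.6 -53.4  92.8] rot [-3.1 -0.  -1.3] q [-0.1  0.7  0.1  2.  -0.2  0.5 -1.1] F [ 0.7  3.3 11.5] w 52.8
-1.0509572051506995 [ 50.6 -22.4 -11.6] -1317.0440834527938
```

```bash
python3 - <<'E'
from col import *
d=shot('wrist','w18.png');st()
cv2.imwrite('pics/c18.png',cv2.resize(cv2.imread('pics/w18.png')[190:410,220:420],(545,600),interpolation=3))
for n in ('w17','w18'):
    d=np.load(f'pics/{n}.npz')
    w,u,v=cloud(d,250,390,280,400)
    r=np.hypot(w[:,0]-526,w[:,1]+53.3)
    q=w[(r>17)&(r<25)&(w[:,2]>85)&(w[:,2]<100)];print(n,len(q),np.percentile(q[:,2],[10,50,90]))
    q=w[(r<11)&(w[:,2]>95)];print(n,len(q),np.percentile(q[:,2],[10,50,90]))
E
```

```text
t 18.85 pos [526.6 -53.4  92.8] rot [-3.1 -0.  -1.3] q [-0.1  0.7  0.1  2.  -0.2  0.5 -1.1] F [ 1.7  3.4 10.4] w 52.3
w17 5955 [91.1 91.8 92.6]
w17 2994 [101.5 102.6 103.7]
w18 5795 [89.3 90.1 90.8]
w18 3104 [101.5 102.6 103.8]
```

View pics/c18.png

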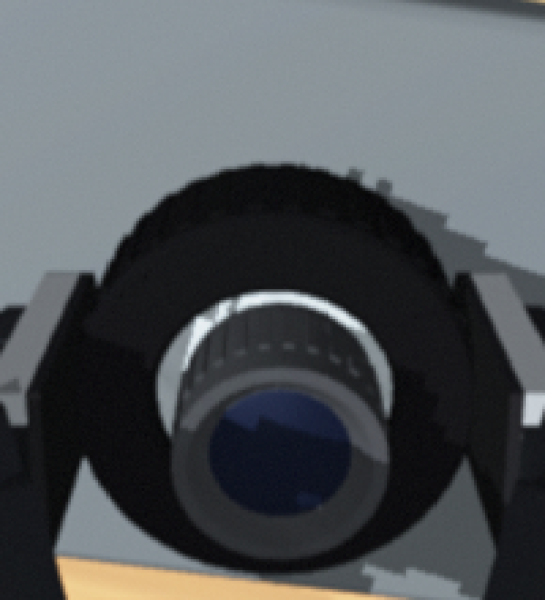

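Collar top at 90.1 mm, i.e. rim + 8.1: bottomed. I tighten a bit further and hold to be sure of the clamp.

{"name": "step_arm", "arguments": {
  "linear": [
    [0,0,0],
    [0,0,0],
    [0,0,0],
    [0,0,0],
    [0,0,0],
    [0,0,0]
  ],
  "yaw": [0.1,0.2,0.3,0.3,0.3,0.3],
  "gripper": [-1,-1,-1,-1,-1,-1]
}}

```text
clock: 19.35
eef_pos: [527.1, -54.0, 92.7]
tool_rot: [-3.136, 0.0, -1.615]
force: [3.7, 2.1, 8.2]
width: 52.5
```

```bash
python3 - <<'E'
from m import *
st(); s=ctrl.read_state();print(s['qpos'][6],s['torque']*100,s['tool_rot'][2]*1000,s['tau'])
E
```

```text
t 19.35 pos [527.1 -54.   92.7] rot [-3.1  0.  -1.6] q [-0.1  0.7  0.2  2.  -0.3  0.5 -1.2] F [3.7 2.1 8.2] w 52.5
-1.240848580049569 [ 27.2 -54.2 -18.7] -1615.1480167200907 [  0.8 -45.6   4.2  -6.7   0.5   0.6   0.2]
```

{"name": "step_arm", "arguments": {
  "linear": [
    [0,0,0.3],
    [0,0,0.6],
    [0,0,0.6],
    [0,0,0.6],
    [0,0,0.6],
    [0,0,0.6],
    [0,0,0.6]
  ],
  "yaw": [0.12,0.24,0.36,0.48,0.6,0.6,0.6],
  "gripper": [-1,-1,-1,-1,-1,-1,-1]
}}

```text
clock: 19.93
eef_pos: [526.2, -54.8, 93.0]
tool_rot: [-3.138, 0.003, -2.22]
force: [-1.5, 2.1, 20.7]
width: 52.4
```

```bash
python3 - <<'E'
from col import *
st(); s=ctrl.read_state();print(s['qpos'][6],s['torque']*100,s['tool_rot'][2]*1000)
d=shot('wrist','w19.png')
w,u,v=cloud(d,250,390,280,400)
r=np.hypot(w[:,0]-526,w[:,1]+53.3)
q=w[(r>17)&(r<25)&(w[:,2]>85)&(w[:,2]<100)];print(len(q),np.percentile(q[:,2],[10,50,90]))
E
```

```text
t 19.93 pos [526.2 -54.8  93. ] rot [-3.1  0.  -2.2] q [-0.2  0.7  0.4  2.  -0.6  0.5 -1.6] F [-1.5  2.1 20.7] w 52.4
-1.6347648691797108 [  35.8   23.5 -101.4] -2220.214816954849
5888 [89.8 90.5 91.2]
```

{"name": "step_arm", "arguments": {
  "linear": [
    [0,0,0],
    [0,0,0],
    [0,0,0],
    [0,0,0]
  ],
  "yaw": [0.06,0.06,0.06,0.06],
  "gripper": [-1,-1,-1,-1]
}}

```text
clock: 20.32
eef_pos: [526.0, -54.8, 93.9]
tool_rot: [-3.139, 0.004, -2.278]
force: [-3.9, 2.2, 29.0]
width: 52.7
```

```bash
python3 - <<'E'
from col import *
st(); s=ctrl.read_state();print(s['qpos'][6],s['torque']*100,s['tool_rot'][2]*1000)
d=shot('wrist','w20.png');st()
w,u,v=cloud(d,250,390,280,400)
r=np.hypot(w[:,0]-526,w[:,1]+53.3)
q=w[(r>17)&(r<25)&(w[:,2]>85)&(w[:,2]<100)];print(len(q),np.percentile(q[:,2],[10,50,90]))
E
```

```text
t 20.32 pos [526.  -54.8  93.9] rot [-3.1  0.  -2.3] q [-0.2  0.7  0.4  2.  -0.6  0.5 -1.7] F [-3.9  2.2 29. ] w 52.7
-1.6736227139832955 [ 40.3  83.  -42.3] -2277.6686705725274
t 20.37 pos [526.  -54.9  94. ] rot [-3.1  0.  -2.3] q [-0.2  0.7  0.4  2.  -0.6  0.5 -1.7] F [-4.4  1.7 30. ] w 53.0
6006 [90.7 91.4 92.1]
```

```bash
python3 - <<'E'
from col import *
for n in ('w18','w19','w20'):
    d=np.load(f'pics/{n}.npz')
    w,u,v=cloud(d,200,440,180,410)
    r=np.hypot(w[:,0]-526,w[:,1]+53.3)
    q=w[(r<11)&(w[:,2]>95)];print(n,'barrel',np.percentile(q[:,2],[10,50,90]))
    q=w[(r>26)&(r<60)&(w[:,2]>55)&(w[:,2]<70)];print('lid',len(q),np.percentile(q[:,2],[10,50,90]))
    q=w[(r>17)&(r<25)&(w[:,2]>85)&(w[:,2]<100)]
    A=np.c_[q[:,:2]-[526,-53.3],np.ones(len(q))];s=np.linalg.lstsq(A,q[:,2],rcond=None)[0];print('collar plane',s*[1000,1000,1])
d=shot('wrist','w21.png');st()
cv2.imwrite('pics/c21.png',cv2.imread('pics/w21.png'))
d=shot('side','s21.png')
cv2.imwrite('pics/c21s.png',cv2.resize(cv2.imread('pics/s21.png')[200:310,280:400],(600,550),interpolation=3))
E
```

```text
w18 barrel [101.5 102.6 103.8]
lid 23891 [61.3 62.1 62.9]
collar plane [-2.5  2.  90.1]
w19 barrel [101.6 102.7 103.9]
lid 23099 [61.4 62.2 63. ]
collar plane [ 4.   2.8 90.5]
w20 barrel [101.7 102.8 103.9]
lid 22972 [61.4 62.2 63. ]
collar plane [ 7.1 -0.3 91.4]
t 20.42 pos [526.  -54.9  94. ] rot [-3.1  0.  -2.3] q [-0.2  0.7  0.4  2.  -0.6  0.5 -1.7] F [-4.3  1.4 30. ] w 52.4
```

View pics/c21.png

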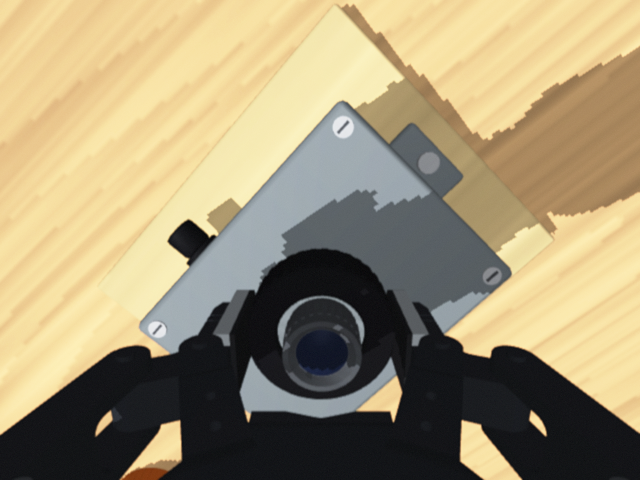

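View pics/c21s.png

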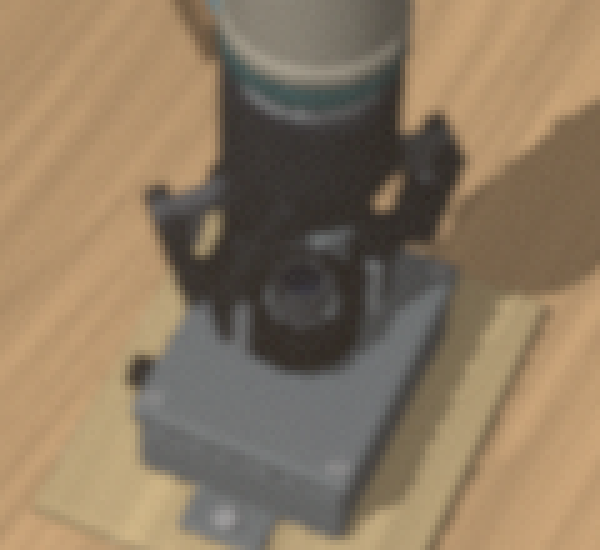

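The collar top reads 91.4 and Fz 30 N: over-torqued. I ease off a little, then re-seat gently.

{"name": "step_arm", "arguments": {
  "linear": [
    [0,0,-0.8],
    [0,0,-1.5],
    [0,0,-1.5],
    [0,0,-1.5]
  ],
  "yaw": [-0.06,-0.12,-0.12,-0.12],
  "gripper": [-1,-1,-1,-1]
}}

```text
clock: 20.8
eef_pos: [526.0, -54.6, 94.8]
tool_rot: [-3.138, 0.003, -2.154]
force: [-2.8, -0.5, 22.5]
width: 52.4
```

```bash
cat > ck.py <<'E'
from col import *
import sys
def ck(f):
    d=shot('wrist',f); s=ctrl.read_state(); st(); print('q7',round(s['qpos'][6],3),'torque',np.round(s['torque'],2),'yaw',round(s['tool_rot'][2],3))
    w,u,v=cloud(d,240,400,270,410)
    r=np.hypot(w[:,0]-526,w[:,1]+53.3)
    q=w[(r>17)&(r<25)&(w[:,2]>82)&(w[:,2]<105)]
    for _ in range(3):
        A=np.c_[q[:,:2]-[526,-53.3],np.ones(len(q))];c=np.linalg.lstsq(A,q[:,2],rcond=None)[0]; e=abs(A@c-q[:,2]); q=q[e<2]
    print('collar top',round(c[2],2),'tilt mrad',c[:2]*1000,'-> origin rel rim',round(c[2]-22.4-82,2))
    q=w[(r<11)&(w[:,2]>95)];print('barrel',np.percentile(q[:,2],[10,50,90]))
ck(sys.argv[1])
E
python3 ck.py w22.png
```

```text
t 20.85 pos [526.  -54.6  94.8] rot [-3.1  0.  -2.2] q [-0.2  0.7  0.4  2.  -0.5  0.5 -1.6] F [-1.6  0.5 23.4] w 52.6
q7 -1.593 torque [0.2 0.5 0.4] yaw -2.154
collar top 92.26 tilt mrad [ 8.3 -1.1] -> origin rel rim -12.14
barrel [101.7 102.8 103.9]
```

{"name": "step_arm", "arguments": {
  "linear": [
    [0,0,0],
    [0,0,0],
    [0,0,0],
    [0,0,0],
    [0,0,0]
  ],
  "yaw": [0,0,0,0,0],
  "gripper": [0.5,0.6,0.6,0.6,0.6]
}}

```text
clock: 21.27
eef_pos: [523.9, -54.4, 91.8]
tool_rot: [3.141, -0.001, -2.157]
force: [-0.1, 0.0, -1.3]
width: 68.4
```

```bash
python3 ck.py w23.png; python3 -c "
import cv2
cv2.imwrite('pics/c23.png',cv2.resize(cv2.imread('pics/w23.png')[190:430,200:440],(600,600),interpolation=3))"
```

```text
t 21.32 pos [523.9 -54.5  91.9] rot [ 3.1 -0.  -2.2] q [-0.2  0.7  0.4  2.  -0.5  0.5 -1.6] F [ 0.4  0.7 -0.6] w 68.5
q7 -1.595 torque [-0.  0.  0.] yaw -2.157
collar top 92.93 tilt mrad [7.5 1.6] -> origin rel rim -11.47
barrel [101.7 102.8 103.9]
```

View pics/c23.png

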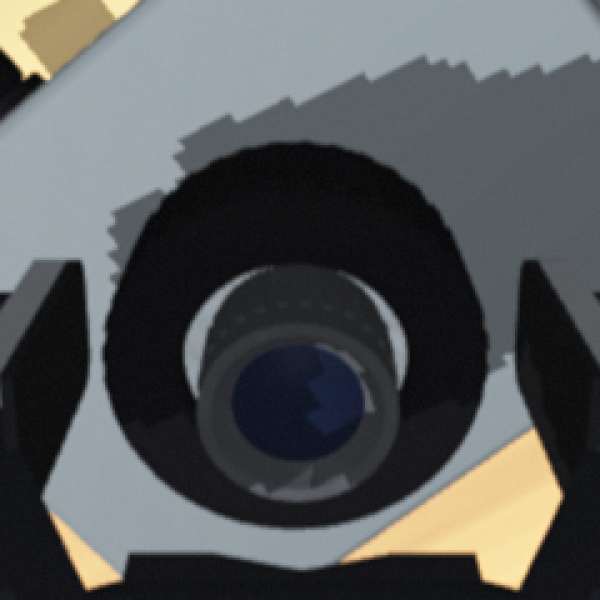

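{"name": "step_arm", "arguments": {
  "linear": [
    [0,0,-3],
    [0,0,-3],
    [0,0,-3],
    [0,0,-3],
    [0,0,-3],
    [0,0,-3],
    [0,0,-3],
    [0,0,-3]
  ],
  "yaw": [-0.12,-0.24,-0.36,-0.48,-0.6,-0.72,-0.84,-0.96],
  "gripper": [0.8,0.8,0.8,0.8,0.8,0.8,0.8,0.8]
}}

```text
clock: 21.98
eef_pos: [524.0, -54.5, 95.0]
tool_rot: [3.141, 0.0, -1.192]
force: [0.5, -0.8, -0.2]
width: 76.8
```

{"name": "step_arm", "arguments": {
  "linear": [
    [0,0,0],
    [0,0,0],
    [0,0,0],
    [0,0,0],
    [0,0,0],
    [0,0,0],
    [0,0,0]
  ],
  "yaw": [-0.12,-0.24,-0.36,-0.48,-0.6,-0.6,-0.6],
  "gripper": [0.8,0.8,0.8,0.8,0.8,0.6,0.6]
}}

```text
clock: 22.57
eef_pos: [524.0, -54.7, 95.0]
tool_rot: [3.142, 0.0, -0.601]
force: [-0.6, 0.2, 0.4]
width: 68.3
```

```bash
python3 ck.py w24.png; python3 -c "
import cv2
cv2.imwrite('pics/c24.png',cv2.resize(cv2.imread('pics/w24.png')[190:430,200:440],(600,600),interpolation=3))"
```

```text
t 22.62 pos [524.1 -54.6  95.1] rot [ 3.1  0.  -0.6] q [ 0.1  0.7 -0.   2.   0.   0.5 -0.6] F [-0.   0.3  0.9] w 68.6
q7 -0.591 torque [ 0. -0. -0.] yaw -0.601
collar top 92.77 tilt mrad [7.8 0.5] -> origin rel rim -11.63
barrel [101.5 102.6 103.7]
```

View pics/c24.png

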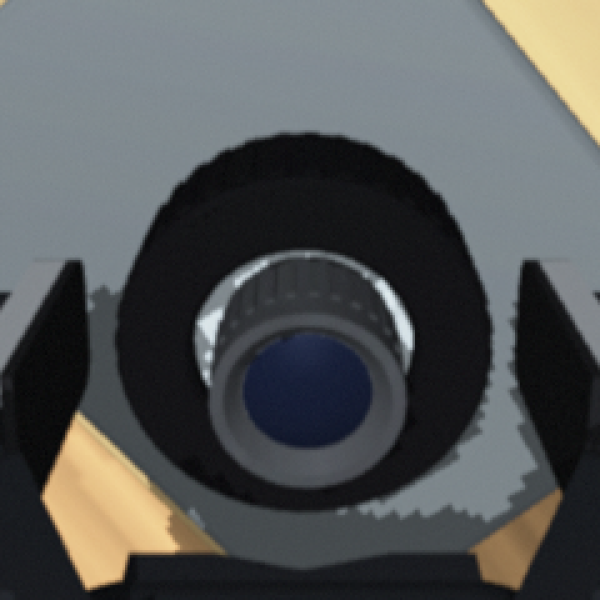

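{"name": "step_arm", "arguments": {
  "linear": [
    [1.4,-2,0],
    [1.4,-2,0],
    [1.4,-2,0],
    [1.4,-2,0],
    [1.4,-2,0],
    [1.4,-2,0],
    [1.4,-2,0],
    [1.4,-2,0]
  ],
  "yaw": [0,0,0,0,0,0,0,0],
  "gripper": [0.6,0.6,-1,-1,-1,-1,-1,-1]
}}

```text
clock: 23.28
eef_pos: [526.1, -53.1, 95.7]
tool_rot: [-3.142, 0.001, -0.598]
force: [-1.0, 1.5, 5.0]
width: 53.0
```

```bash
python3 ck.py w25.png
```

```text
t 23.33 pos [526.1 -53.1  95.7] rot [-3.1  0.  -0.6] q [ 0.1  0.7 -0.   2.   0.   0.5 -0.6] F [-1.8  1.   4.8] w 52.6
q7 -0.591 torque [ 0.3  0.5 -0.1] yaw -0.599
collar top 92.45 tilt mrad [5.1 6.9] -> origin rel rim -11.95
barrel [101.5 102.6 103.7]
```

{"name": "step_arm", "arguments": {
  "linear": [
    [0,0,0.3],
    [0,0,0.6],
    [0,0,0.9],
    [0,0,0.9]
  ],
  "yaw": [0.1,0.2,0.3,0.3],
  "gripper": [-1,-1,-1,-1]
}}

```text
clock: 23.67
eef_pos: [526.2, -53.2, 94.8]
tool_rot: [3.141, 0.0, -0.903]
force: [-0.8, 1.0, 6.0]
width: 52.6
```

```bash
python3 ck.py w26.png
```

```text
t 23.72 pos [526.2 -53.2  94.8] rot [ 3.1  0.  -0.9] q [ 0.   0.7  0.1  2.  -0.1  0.5 -0.8] F [-1.7  0.9  5.6] w 52.3
q7 -0.784 torque [ 0.2  0.3 -0.1] yaw -0.9
collar top 91.56 tilt mrad [6.5 3.8] -> origin rel rim -12.84
barrel [101.5 102.6 103.7]
```

{"name": "step_arm", "arguments": {
  "linear": [
    [0,0,0.3],
    [0,0,0.6],
    [0,0,0.9],
    [0,0,0.9]
  ],
  "yaw": [0.1,0.2,0.3,0.3],
  "gripper": [-1,-1,-1,-1]
}}

```text
clock: 24.05
eef_pos: [526.5, -53.4, 93.9]
tool_rot: [-3.141, -0.0, -1.203]
force: [-0.8, 1.7, 4.8]
width: 52.6
```

```bash
python3 ck.py w27.png
```

```text
t 24.1 pos [526.5 -53.4  94. ] rot [-3.1 -0.  -1.2] q [-0.   0.7  0.1  2.  -0.2  0.5 -1. ] F [0.2 1.6 5.5] w 52.6
q7 -0.975 torque [ 0.1  0.2 -0.2] yaw -1.2
collar top 90.73 tilt mrad [5.9 1. ] -> origin rel rim -13.67
barrel [101.6 102.7 103.8]
```

{"name": "step_arm", "arguments": {
  "linear": [
    [0,0,0.3],
    [0,0,0.5],
    [0,0,0.5],
    [0,0,0.5]
  ],
  "yaw": [0.1,0.2,0.2,0.2],
  "gripper": [-1,-1,-1,-1]
}}

```text
clock: 24.43
eef_pos: [526.6, -53.6, 93.4]
tool_rot: [-3.141, -0.0, -1.397]
force: [-1.0, 0.3, 4.9]
width: 52.3
```

```bash
python3 ck.py w28.png
```

```text
t 24.48 pos [526.6 -53.5  93.4] rot [-3.1 -0.  -1.4] q [-0.1  0.7  0.2  2.  -0.3  0.5 -1.1] F [-0.3 -0.   5.5] w 52.4
q7 -1.101 torque [ 0.   0.2 -0.1] yaw -1.397
collar top 90.23 tilt mrad [ 3.2 -0.6] -> origin rel rim -14.17
barrel [101.6 102.7 103.8]
```

{"name": "step_arm", "arguments": {
  "linear": [
    [0,0,0.2],
    [0,0,0.4],
    [0,0,0.4],
    [0,0,0.4]
  ],
  "yaw": [0.06,0.12,0.12,0.12],
  "gripper": [-1,-1,-1,-1]
}}

```text
clock: 24.82
eef_pos: [526.8, -53.8, 93.3]
tool_rot: [-3.141, -0.0, -1.517]
force: [-1.8, -0.5, 7.3]
width: 52.5
```

```bash
python3 ck.py w29.png
```

```text
t 24.87 pos [526.8 -53.8  93.3] rot [-3.1 -0.  -1.5] q [-0.1  0.7  0.2  2.  -0.3  0.5 -1.2] F [-1.   0.1  7.2] w 52.2
q7 -1.177 torque [-0.1  0.3 -0.1] yaw -1.517
collar top 90.16 tilt mrad [ 1.3 -2.6] -> origin rel rim -14.24
barrel [101.6 102.7 103.8]
```

{"name": "step_arm", "arguments": {
  "linear": [
    [0,0,0.5],
    [0,0,0.5],
    [0,0,0.5],
    [0,0,0.5]
  ],
  "yaw": [0.06,0.12,0.12,0.12],
  "gripper": [-1,-1,-1,-1]
}}

```text
clock: 25.2
eef_pos: [527.2, -54.0, 93.3]
tool_rot: [-3.14, -0.0, -1.637]
force: [-1.6, 0.1, 11.4]
width: 52.3
```

```bash
python3 ck.py w30.png
```

```text
t 25.25 pos [527.2 -54.   93.3] rot [-3.1 -0.  -1.6] q [-0.1  0.7  0.2  2.  -0.3  0.5 -1.2] F [-2.1 -0.3 11. ] w 52.7
q7 -1.255 torque [-0.1  0.4 -0.1] yaw -1.637
collar top 90.14 tilt mrad [ 1.4 -1.9] -> origin rel rim -14.26
barrel [101.6 102.7 103.8]
```

```bash
python3 - <<'E'
import cv2,numpy as np
o=[]
for n in ('w25','w26','w28','w29','w30'):
    a=cv2.imread(f'pics/{n}.png')[240:285,250:392].astype(float)
    a=np.clip((a-5)*4,0,255).astype(np.uint8)
    o.append(cv2.resize(a,(380,120),interpolation=3))
cv2.imwrite('pics/c30.png',cv2.vconcat(o))
E
```

```text
(no output)
```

View pics/c30.png

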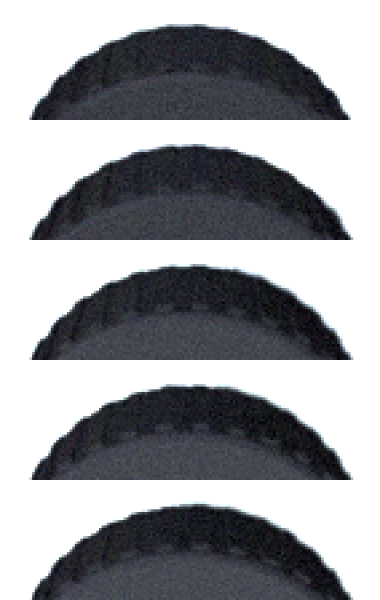

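```bash
cat > rib.py <<'E'
from col import *
def prof(n,thr=70):
    d=np.load(f'pics/{n}.npz');g=cv2.GaussianBlur(cv2.cvtColor(d['frame'],cv2.COLOR_RGB2GRAY).astype(np.float32),(0,0),.6)
    cx,cy=321,326;A=np.radians(np.arange(215,325,.5));o=[]
    for a in A:
        rr=np.arange(50,95,.1);x=(cx+rr*np.cos(a)).astype(np.float32);y=(cy+rr*np.sin(a)).astype(np.float32)
        s=cv2.remap(g,x[None],y[None],1)[0];k=np.where(s>thr)[0];o.append(rr[k[0]] if len(k) else np.nan)
    o=np.array(o);m=np.isfinite(o);p=np.polyfit(A[m],o[m],8);return np.where(m,o-np.polyval(p,A),0),A
if __name__=='__main__':
    import sys
    ns=sys.argv[1:];b,A=prof(ns[0])
    for n in ns:
        p,_=prof(n)
        c=[np.sum(np.roll(p,k)[24:-24]*b[24:-24])/np.sqrt(np.sum(p[24:-24]**2)*np.sum(b[24:-24]**2)) for k in range(-22,23)]
        f=np.abs(np.fft.rfft(p*np.hanning(len(p)),2048));k=np.argmax(f[10:])+10
        ph=np.angle(np.sum(p*np.hanning(len(p))*np.exp(-1j*2*np.pi*np.arange(len(p))/18)))
        print(n,'std',p.std().round(2),'period deg',2048/k*.5,'best shift deg',(np.argmax(c)-22)*.5,np.round(max(c),2))
E
python3 rib.py w11 w13 w16 w17 w18 w19 w20 w22; python3 rib.py w25 w26 w27 w28 w29 w30
```

```text
w11 std 0.28 period deg 9.061946902654867 best shift deg 0.0 1.0
w13 std 0.84 period deg 28.444444444444443 best shift deg -9.0 0.34
w16 std 0.3 period deg 9.142857142857142 best shift deg 8.5 0.62
w17 std 0.28 period deg 9.061946902654867 best shift deg 0.0 0.92
w18 std 0.37 period deg 8.982456140350877 best shift deg 9.0 0.81
w19 std 0.28 period deg 8.904347826086957 best shift deg -8.0 0.84
w20 std 0.34 period deg 8.904347826086957 best shift deg 0.5 0.71
w22 std 0.28 period deg 8.982456140350877 best shift deg -8.0 0.82
w25 std 0.27 period deg 8.827586206896552 best shift deg 0.0 1.0
w26 std 0.27 period deg 8.827586206896552 best shift deg 9.0 0.86
w27 std 0.31 period deg 8.752136752136753 best shift deg -9.0 0.8
w28 std 0.31 period deg 8.904347826086957 best shift deg 0.0 0.81
w29 std 0.32 period deg 8.827586206896552 best shift deg 0.0 0.77
w30 std 0.27 period deg 8.904347826086957 best shift deg -9.0 0.82
```

{"name": "step_arm", "arguments": {
  "linear": [
    [0,0,0],
    [0,0,0],
    [0,0,0]
  ],
  "yaw": [0.1,0.2,0.2],
  "gripper": [-1,-1,-1]
}}

```text
clock: 25.5
eef_pos: [527.3, -54.4, 93.2]
tool_rot: [-3.139, -0.0, -1.841]
force: [-2.3, -1.4, 9.5]
width: 52.4
```

```bash
python3 ck.py w31.png; python3 rib.py w30 w31
```

```text
t 25.55 pos [527.3 -54.4  93.2] rot [-3.1 -0.  -1.8] q [-0.1  0.7  0.3  2.  -0.4  0.5 -1.4] F [-0.9 -2.1  9.9] w 52.3
q7 -1.385 torque [-0.2  0.3 -0.2] yaw -1.839
collar top 90.11 tilt mrad [ 1.  -2.9] -> origin rel rim -14.29
barrel [101.6 102.7 103.8]
w30 std 0.27 period deg 8.904347826086957 best shift deg 0.0 1.0
w31 std 0.28 period deg 8.904347826086957 best shift deg 9.0 0.91
```

{"name": "step_arm", "arguments": {
  "linear": [
    [0,0,0],
    [0,0,0],
    [0,0,0]
  ],
  "yaw": [0.1,0.2,0.2],
  "gripper": [-1,-1,-1]
}}

```text
clock: 25.8
eef_pos: [526.9, -54.8, 93.1]
tool_rot: [-3.139, -0.001, -2.042]
force: [-2.0, -1.7, 9.2]
width: 52.9
```

```bash
python3 ck.py w32.png; python3 rib.py w30 w32
```

```text
t 25.85 pos [526.9 -54.8  93.1] rot [-3.1 -0.  -2. ] q [-0.2  0.7  0.3  2.  -0.5  0.5 -1.5] F [-1.9 -1.7 11.5] w 52.3
q7 -1.517 torque [-0.3  0.5 -0.5] yaw -2.04
collar top 90.02 tilt mrad [ 0.6 -3.6] -> origin rel rim -14.38
barrel [101.6 102.7 103.8]
w30 std 0.27 period deg 8.904347826086957 best shift deg 0.0 1.0
w32 std 0.27 period deg 8.904347826086957 best shift deg 9.0 0.69
```

{"name": "step_arm", "arguments": {
  "linear": [
    [0,0,0],
    [0,0,0],
    [0,0,0],
    [0,0,0]
  ],
  "yaw": [0.04,0.04,0.04,0.04],
  "gripper": [-1,-1,-1,-1]
}}

```text
clock: 26.18
eef_pos: [526.8, -54.9, 93.1]
tool_rot: [-3.14, -0.001, -2.077]
force: [-1.5, -3.2, 9.9]
width: 52.5
```

```bash
python3 ck.py w33.png
```

```text
t 26.23 pos [526.8 -54.9  93.1] rot [-3.1 -0.  -2.1] q [-0.2  0.7  0.3  2.  -0.5  0.5 -1.5] F [-1.7 -2.8 11. ] w 52.8
q7 -1.542 torque [-0.5  0.5  0.2] yaw -2.077
collar top 90.02 tilt mrad [-0.1 -3. ] -> origin rel rim -14.38
barrel [101.6 102.7 103.8]
```

{"name": "step_arm", "arguments": {
  "linear": [
    [0,0,-0.9],
    [0,0,-1.2],
    [0,0,-1.6],
    [0,0,-2.0],
    [0,0,-2.3],
    [0,0,-2.7],
    [0,0,-2.7]
  ],
  "yaw": [-0.12,-0.24,-0.36,-0.48,-0.6,-0.72,-0.72],
  "gripper": [-1,-1,-1,-1,-1,-1,-1]
}}

```text
clock: 26.82
eef_pos: [526.8, -53.6, 94.6]
tool_rot: [-3.141, 0.0, -1.354]
force: [1.7, 0.0, -2.6]
width: 52.4
```

```bash
python3 ck.py w34.png
```

```text
t 26.87 pos [526.8 -53.5  94.6] rot [-3.1  0.  -1.4] q [-0.1  0.7  0.2  2.  -0.2  0.5 -1.1] F [ 2.5 -0.2 -3. ] w 52.4
q7 -1.076 torque [ 0.1 -0.3  0.1] yaw -1.359
collar top 91.4 tilt mrad [6.5 0.2] -> origin rel rim -13.0
barrel [101.6 102.7 103.8]
```

{"name": "step_arm", "arguments": {
  "linear": [
    [0,0,-0.4],
    [0,0,-0.8],
    [0,0,-1.2],
    [0,0,-1.6],
    [0,0,-2.0],
    [0,0,-2.4],
    [0,0,-2.8],
    [0,0,-2.8]
  ],
  "yaw": [-0.12,-0.24,-0.36,-0.48,-0.6,-0.72,-0.85,-0.85],
  "gripper": [-1,-1,-1,-1,-1,-1,-1,-1]
}}

```text
clock: 27.53
eef_pos: [526.1, -52.7, 97.2]
tool_rot: [-3.141, 0.001, -0.507]
force: [-0.1, 2.6, -3.8]
width: 52.5
```

```bash
python3 ck.py w35.png
```

```text
t 27.58 pos [526.  -52.7  97.2] rot [-3.1  0.  -0.5] q [ 0.1  0.7 -0.1  2.   0.1  0.5 -0.5] F [ 0.9  3.2 -4.1] w 52.4
q7 -0.533 torque [ 0.6 -0.1  0. ] yaw -0.511
collar top 93.82 tilt mrad [4.7 8.2] -> origin rel rim -10.58
barrel [101.5 102.6 103.7]
```

{"name": "step_arm", "arguments": {
  "linear": [
    [0,0,-0.3],
    [0,0,-0.5],
    [0,0,-0.5],
    [0,0,-0.5],
    [0,0,-0.5]
  ],
  "yaw": [-0.08,-0.16,-0.16,-0.16,-0.16],
  "gripper": [-1,-1,-1,-1,-1]
}}

```text
clock: 28.0
eef_pos: [526.2, -52.9, 97.7]
tool_rot: [-3.141, 0.001, -0.351]
force: [0.6, 3.9, -6.9]
width: 52.1
```

```bash
python3 ck.py w36.png; python3 - <<'E'
from col import *
d=np.load('pics/w36.npz');colfit(d,320,333,94.3,70,(50,100))
w,u,v=cloud(d,285,360,295,390);r=np.hypot(w[:,0]-526,w[:,1]+53.4);q=w[(w[:,2]>101)&(w[:,2]<106)&(r<15)];print('barrel c',cv2.minEnclosingCircle(q[:,:2].astype(np.float32)))
cv2.imwrite('pics/c36.png',cv2.resize(cv2.imread('pics/w36.png')[190:430,200:440],(600,600),interpolation=3))
E
```

```text
t 28.05 pos [526.2 -52.8  97.7] rot [-3.1  0.  -0.3] q [ 0.1  0.7 -0.1  2.   0.1  0.5 -0.4] F [ 0.8  3.5 -6.5] w 52.5
q7 -0.429 torque [ 0.8 -0.2 -0. ] yaw -0.35
collar top 94.32 tilt mrad [3.5 7.9] -> origin rel rim -10.08
barrel [101.5 102.6 103.6]
outer (array([510.2, -93.3]), np.float64(2.9813813974363192), 28) (array([529.6, -46.8]), np.float64(29.50192722167912))
inner (array([521.9, -65.6]), np.float64(0.41469627265397513), 33) (array([527. , -51.8]), np.float64(1.7518336851646361))
barrel c ((526.0894775390625, -53.857940673828125), 13.692009925842285)
```

View pics/c36.png

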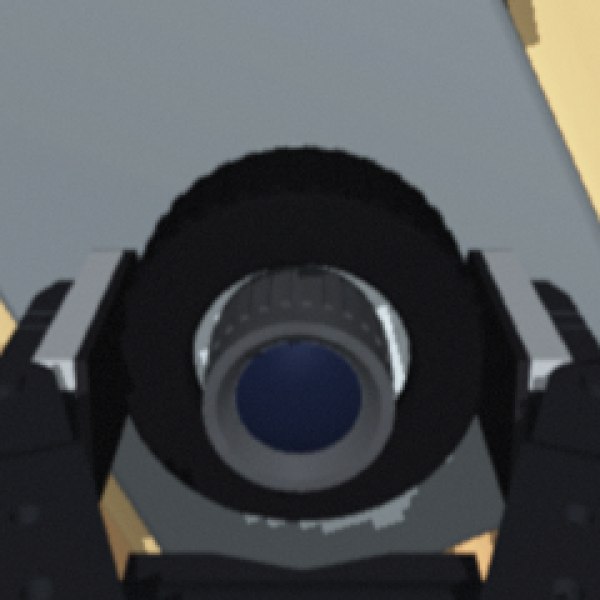

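```bash
python3 - <<'E'
from m import *
st(); print(ctrl.finish_job()); st()
E
```

```text
t 28.05 pos [526.2 -52.8  97.7] rot [-3.1  0.  -0.3] q [ 0.1  0.7 -0.1  2.   0.1  0.5 -0.4] F [ 0.8  3.5 -6.5] w 52.5
the job is handed in; nothing more can be done
None
the job is handed in; nothing more can be done
```

I set the module in the neck and let go of it. I then threaded the black collar down to its stop, backed it off about a quarter turn, and handed the job in at 28 s, still gripping it.

**Collar:** it bottomed out with its origin 14.4 mm below the rim. I backed it off about 99° by tool yaw. In the last picture its origin was 10.1 mm below the rim (wanted 8.2 to 11.6 mm), tilted about 9 mrad and still gripped (opening 52.5 mm).

**Module:** it was centred within about 1 mm. Its barrel top read the same height throughout, so it stayed on the rim.

**What went wrong:** on the first tightening I turned too far past the stop. The collar rose, apparently jumping one thread start. I released it, gripped it again and re-bottomed it gently before backing off.

**What I could not confirm:**
- **Clamping force:** I could not read the force between collar and module. I take it as enough from the stopped height, about 10 N of downward push and a twist reading of up to 0.5 N m (which was noisy).
- **Grip force:** I did not measure it; I judged the grip only from the finger opening and from the collar following the fingers.
- **Collar centring:** the last check of it failed because the circle fit was spoilt by the background, so I relied on the picture, where it looked centred.
- **Other items:** the arm never went near the mouse, carton, board or kit, but I took no final picture of them.

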